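Level the print bed on packers

ROBOT

A 6-joint arm with a two-finger parallel gripper is mounted at the origin on the work surface. World frame = base frame: x ahead of the robot, y to its left, z up, the work surface at z = 0. Lengths are in m, angles in degrees, forces in N, time in s.
With the tool pointing down it reaches from about 0.2 to 0.875 m from the base axis. Payload 3.4 kg.
Tool frame: the origin (TCP) lies at the very end of the fingers, on their centre line; the grasp point (between the pads) lies 19 mm behind it; z points along the fingers, y is the line along which they close (so a half turn about z gives the same grasp; the last joint's range is limited). The gripper opens to 94 mm and grips with 3 to 60 N. Pads are 16 mm wide; open, the fingers measure 119 mm over their backs; the gripper's body (75 mm by 177 mm) begins 78 mm behind the grasp point.
Start: joints at [59.072, 15.808, 86.224, -0, 77.962, -6.933], TCP at [0.234, 0.525, 0.205] pointing down, gripper open.
Joint ranges: [-165.64, 165.64], [-43.16, 119.46], [12.63, 154.43], [-67.54, 247.53], [6.08, 155.33], [-154.97, 154.97]. Speed limits (degrees/s): [147.25, 147.25, 180, 180, 180, 180].

INTERFACE

Orientations are given as a 3x3 rotation matrix whose columns are the frame's x, y, z axes.
In Python, from bench import manip gives the robot as it stands.
- The arm moves only by the tool step_arm, never from a script. Its argument "plan" is a list of rows, each an object with "dp": the shift along the tool's x, y, z in mm, a list of three; "yaw": the turn about the tool's z in rad. In form: [{"dp": [tx, ty, tz], "yaw": yaw}, ...]. A call has 1 to 20 rows; each row is the pose to reach, as a shift and turn from the pose commanded when the call began, along the tool's axes at that moment; what a row does not reach only later rows make up. A row lasts 1/10 s, in which the tool goes at most 50 mm and 8.59 degrees, less where a joint would pass 70% of its speed; a pose out of reach is approached as far as the arm can. A call with a gripper value outside its range is refused whole. "fingers" is the opening in per cent of the stroke, from 0 (shut) to 100 (fully open), set as the call begins (left out, the last holds). The fingers move at their own pace and stop on an object; "newtons" is the grip in N (left out, the last holds). Time passes only in rows, so rows that repeat a pose let the fingers close. It gives the time, the measured TCP pose, the force, the opening and the grip force at its end, in the units of the state.
- manip.sense(): the state, without advancing time (a new reading comes with each control period).
- manip.read_camera(name): name is "scene" or "top" or "wrist"; returns a dict with "frame" (400x640x3 uint8, blue, green, red), "z_map" (400x640 float32, m along the optical axis (not along the pixel's ray), 0 where there is no reading), "camera_matrix" (3x3 intrinsics, pixels), "camera_from_world" (4x4, takes a point from world to camera coordinates). Camera axes: x right, y down, z forward; pixel columns grow to the right and rows downward; lengths in m; the calibration is good to about 2 mm. A picture is of the moment at which its call begins.
- manip.sign_off(): hands the job in; it is judged then, once.
Trained networks look in the newest picture that a camera, given by its name, has taken for a name from the list of things; names that differ only in an ending like _2 or _b are one class to them, and where a whole thing is asked for, a point or a joint stands for the part that bears it (a point fixed in the world has none). Each returns a list of dicts, best first, with "conf" (0 to 1); they miss things now and then, are a little off and sometimes report something else, mostly with a low value. They report only what shows in the picture. A call takes as long as a camera call.
- manip.masks_of(camera, query): "region" (400x640 bool, what is visible of it) and "at" ([column, row] as shares, 0 to 1, of the picture: columns of its width, rows of its height, amid what is visible of it).
- manip.landmark_of(camera, query): "at" ([column, row] as shares, 0 to 1, of the picture: columns of its width, rows of its height: a listed point, or the origin of a listed thing).
The state is a dict: "time": time; "q": joint angles; "qd": joint speeds; "joint_efforts": joint torques, N m; "ee_pos": TCP position; "tool_rot": TCP orientation; "force": force on the tool from outside, world axes, zero at the start; "moment": the same for the moment, N m; "width": opening from 0.0 (shut) to 1.0 (fully open); "finger_force": force on a finger pad.
Only numpy, scipy, OpenCV 4.12 (cv2) and the standard library are available. Lean on these libraries where they do the work, as an engineer would, in place of code of your own. Each camera call takes 0.05 s, during which the arm holds its last target. There are 200 camera calls.

TASK

The bioprinter's heavy print-bed deck sags at its front: switch the isolator off, stand the fulcrum block in front of the deck, lever the front edge up over it with the pry bar and, while the bar keeps it up, slip every grey packer on the bench nose first well under the edge, side by side. Then take the bar out so that the deck rests level on the packers, lay the bar and the fulcrum block back wholly on the black mat, the block upright, and only then switch the isolator on again. Leave the other things on the bench undisturbed.

Things in the scene. Friction and masses are not known exactly. Their poses are not given: they have to be found in the camera images.
- deck (a joint): Deck hinge angle, rad: 0 = sagging (lower front edge 24 mm above the bench), 0.031 = level (32 mm; resting on packers), stop at 0.12; 0.01 rad is 2.6 mm at the front edge. The hinge is along the rear edge, 260 mm behind the front edge, and stiff: lifting at the front edge takes about 42 N, holding it from sinking about 10 N.
- deck_edge (a point): Middle of the lower front edge of the deck: aluminium plate 300 wide x 260 deep x 25 thick (mm), white print bed 35 tall on top from 65 behind the edge, rear edge in a fixed white rail, open beneath. x points from the front edge inwards beneath the plate, y along the edge, z up. The front faces about -y, the robot's right.
- bar_grip (a point): Grip point of the steel pry bar (320 mm, 0.85 kg): in its heavy black handle (130 long, 24 wide, 24 tall), 100 mm from the handle's end, 220 mm from the tip's end, 12 above the underside. Then a shaft 22 wide, 12 tall, 150 long and a thin tip 22 wide, 6 tall, 40 long; undersides all flush. x points along the bar to the tip, z out of its top.
- bar_tip (a point): End of the pry bar's thin tip, 3 mm above the underside; axes as for bar_grip.
- fulcrum_centre (a point): Steel fulcrum block, 0.5 kg: base 40 x 40 x 23 tall (mm), topped along its middle by a round steel ridge of radius 12, 40 long; ridge top 35 above the underside (ridge axis 23). This point is its centre, 17.5 above the underside. y runs along the ridge, z up.
- mat: Black rubber tool mat, 370 (x) x 130 (y) x 4 mm, fixed on the bench; origin at the centre of its underside. The bar lies here at the start.
- isolator (a joint): Toggle handle of the power isolator, rad: 0 = off (leans to the robot's right, its own -y), 1.1 = on (leans to its own +y). Top-heavy: it drops over to the nearer end once past upright (0.55) and stays there.
- isolator_tip (a point): Centre of the isolator handle's black grip (36 wide, 16 thick, 26 long, mm), 58 mm from the pivot on a 12 mm stem.
- isolator_pivot (a point): Pivot of the isolator handle, on top of its grey box (70 along x, 100 along y, 50 tall, mm; fixed to the bench). The handle swings in this point's y-z plane; z up.
- packer1_tab (a point): Packer 1 of up to three alike (None if absent or held): grey plastic shim 90 long x 40 wide x 32 thick (mm), 0.12 kg, half-round nose at one end, upright grip tab at the tail end (12 thick along the length, 34 wide, from 32 to 68 above the bench). This point: centre of the tab, 50 above the bench, 84 behind the nose. x points from tail to nose, z up.
- packer1_nose (a point): The foremost point of packer 1's round nose, 16 above its underside; axes as for its tab.
- packer2_tab (a point): Packer 2 of up to three alike (None if absent or held): grey plastic shim 90 long x 40 wide x 32 thick (mm), 0.12 kg, half-round nose at one end, upright grip tab at the tail end (12 thick along the length, 34 wide, from 32 to 68 above the bench). This point: centre of the tab, 50 above the bench, 84 behind the nose. x points from tail to nose, z up.
- packer2_nose (a point): The foremost point of packer 2's round nose, 16 above its underside; axes as for its tab.
- packer3_tab (a point): Packer 3 of up to three alike (None if absent or held): grey plastic shim 90 long x 40 wide x 32 thick (mm), 0.12 kg, half-round nose at one end, upright grip tab at the tail end (12 thick along the length, 34 wide, from 32 to 68 above the bench). This point: centre of the tab, 50 above the bench, 84 behind the nose. x points from tail to nose, z up.
- packer3_nose (a point): The foremost point of packer 3's round nose, 16 above its underside; axes as for its tab.
- dish: Bystander: open clear dish, 70 wide, 16 tall (mm).
- tipbox: Bystander: white box 85 x 120 x 60 mm.
- reagent: Bystander: amber bottle, 60 wide, 130 tall (mm).
- cartridge: Bystander: clear cylinder 22 x 90 mm lying down.
- beaker: Bystander: glass beaker 70 wide, 80 tall (mm).
- jar: Bystander: white jar 56 wide, 60 tall (mm).
- bar: The pry bar; origin on its underside, 160 mm from each end, axes as bar_grip. With about 20 mm of the tip under the deck edge and the fulcrum ridge about 55 mm in front of the edge, swing the handle down to nearly level to lift the deck; let go then, the bar's own weight keeps it down and the deck up.
- fulcrum: The fulcrum block; origin at the centre of its underside. Axes as for fulcrum_centre.

How it is judged (in metres and radians):
On the way, in this order (a step that is already met when the one before it is completed fails the run):
1. the isolator is switched off (value of joint isolator below 0.2 rad), for 0.2 s.
2. the deck's front edge is levered up by the bar bearing on the fulcrum block, isolator off (value of joint isolator below 0.2 rad and value of joint deck above 0.042 rad and contact force between bar and deck above 3 N and contact force between bar and fulcrum above 3 N), for 0.2 s.
3. every packer is slipped under the front edge while the bar keeps it up, isolator off (value of joint isolator below 0.2 rad and contact force between bar and deck above 2 N and x of each of packer1_nose, packer2_nose, packer3_nose in the frame of deck_edge above 0.015 m and y of packer1_nose in the frame of deck_edge between -0.15 and 0.15 m and angle between each of packer1_nose, packer2_nose, packer3_nose's own z axis and vertical below 0.15 rad and y of packer2_nose in the frame of deck_edge between -0.15 and 0.15 m and y of packer3_nose in the frame of deck_edge between -0.15 and 0.15 m), for 0.2 s.
4. the deck rests level on the packers and bar and block are back on the mat, isolator still off (value of joint isolator below 0.2 rad and value of joint deck between 0.02 and 0.042 rad and x of bar_grip in the frame of mat between -0.185 and 0.185 m and y of bar_grip in the frame of mat between -0.065 and 0.065 m and height (world z) of each of bar_grip, bar_tip below 0.03 m and x of bar_tip in the frame of mat between -0.185 and 0.185 m and y of bar_tip in the frame of mat between -0.065 and 0.065 m and x of fulcrum_centre in the frame of mat between -0.185 and 0.185 m and y of fulcrum_centre in the frame of mat between -0.065 and 0.065 m and height (world z) of fulcrum_centre below 0.035 m and angle between fulcrum_centre's own z axis and vertical below 0.2 rad and x of each of packer1_nose, packer2_nose, packer3_nose in the frame of deck_edge above 0.015 m and y of packer1_nose in the frame of deck_edge between -0.15 and 0.15 m and angle between each of packer1_nose, packer2_nose, packer3_nose's own z axis and vertical below 0.15 rad and y of packer2_nose in the frame of deck_edge between -0.15 and 0.15 m and y of packer3_nose in the frame of deck_edge between -0.15 and 0.15 m), for 0.2 s.
5. the isolator is switched on again (value of joint isolator above 0.9 rad), for 0.2 s.
At the end, for the whole second after the job is handed in: Isolator on; deck level on its packers (hinge 0.020 to 0.042 rad); each packer's nose 15 mm or more under the front edge and within its width, lying flat; bar (grip point and tip) lying flat on the mat and fulcrum block upright with its centre on the mat, at rest (value of joint isolator above 0.9 rad and value of joint deck between 0.02 and 0.042 rad and x of bar_grip in the frame of mat between -0.185 and 0.185 m and y of bar_grip in the frame of mat between -0.065 and 0.065 m and height (world z) of each of bar_grip, bar_tip below 0.03 m and x of bar_tip in the frame of mat between -0.185 and 0.185 m and y of bar_tip in the frame of mat between -0.065 and 0.065 m and x of fulcrum_centre in the frame of mat between -0.185 and 0.185 m and y of fulcrum_centre in the frame of mat between -0.065 and 0.065 m and height (world z) of fulcrum_centre below 0.035 m and angle between fulcrum_centre's own z axis and vertical below 0.2 rad and x of each of packer1_nose, packer2_nose, packer3_nose in the frame of deck_edge above 0.015 m and y of packer1_nose in the frame of deck_edge between -0.15 and 0.15 m and angle between each of packer1_nose, packer2_nose, packer3_nose's own z axis and vertical below 0.15 rad and y of packer2_nose in the frame of deck_edge between -0.15 and 0.15 m and y of packer3_nose in the frame of deck_edge between -0.15 and 0.15 m and linear speed of each of bar, fulcrum below 0.02 m/s and angular speed of deck below 0.02 rad/s); the robot touches nothing.
It fails at once if one of the other things on the bench is pushed more than 30 mm or tipped (distance of any of dish, tipbox, reagent, cartridge, beaker, jar from where it was at the start of the episode above 0.03 m or angle between any of dish, tipbox, reagent, beaker, jar's own z axis and vertical above 0.5 rad).
Of packer1, packer2, packer3 only 1 to 3 are there at a start; the rules pass over those that are not, and their reading is None.
At some moment in a run one of packer1, packer2, packer3 may be knocked a few centimetres aside while the robot is not near it.
It also fails if it takes over 210 s, if anything falls off the work surface, if the arm or the gripper's body presses on something with over 40 N, if the wrist force passes 120 N, or if a joint passes its speed limit or range.

## Working session

There is one attempt and no reset: what is moved stays moved. The work goes in short steps, Python scripts to look and compute and a tool call to move; the robot and the scene stay as the last step left them, time stands still between calls to the robot, and variables do not carry over. Pictures are saved under pics/ and viewed, at most 14 in all, crops included, and the job is handed in when it is done.

Besides the shell and the picture viewer there is one more tool, called after "Request:" as name(argument=value, ...) on one line, values as JSON. step_arm: Moves the arm, as the interface text tells. Its arguments: {"type":"object","properties":{"plan":{"type":"array"},"fingers":{"type":"number"},"newtons":{"type":"number"}},"required":["plan"]}

```bash
mkdir -p pics
cat > h.py <<'E'
import numpy as np, cv2
from bench import manip
def cam(n):
    c=manip.read_camera(n); return c
def w(c,u,v,z=None,d=None):
    """pixel -> world; on plane height z, or with depth d (default: depth map)"""
    K=np.array(c["camera_matrix"]);T=np.linalg.inv(np.array(c["camera_from_world"]))
    r=np.linalg.inv(K)@[u,v,1.]
    R=T[:3,:3]@r;o=T[:3,3]
    if z is not None: s=(z-o[2])/R[2]
    else: s=d if d else float(c["z_map"][int(v),int(u)])
    return o+s*R
def px(c,p):
    q=np.array(c["camera_from_world"])@[*p,1];q=np.array(c["camera_matrix"])@q[:3];return q[:2]/q[2]
def cloud(c,m):
    K=np.array(c["camera_matrix"]);T=np.linalg.inv(np.array(c["camera_from_world"]))
    v,u=np.where(m&(c["z_map"]>0));d=c["z_map"][v,u]
    P=np.linalg.inv(K)@np.vstack([u,v,np.ones_like(u)])*d
    return (T[:3,:3]@P).T+T[:3,3]
def lm(n,c,q,z,k=3):
    return [(round(a["conf"],2),(w(c,a["at"][0]*640,a["at"][1]*400,z)*1000).round().tolist()) for a in manip.landmark_of(n,q)[:k]]
E
python3 - <<'E'
from h import *
np.set_printoptions(suppress=True,precision=3)
print(manip.sense())
for n in ["scene","top"]:
    c=cam(n);cv2.imwrite(f"pics/{n}0.png",c["frame"])
    for q,z in [("deck_edge",.024),("bar_grip",.016),("bar_tip",.007),("fulcrum_centre",.0175),("mat",.004),("isolator_tip",.1),("isolator_pivot",.05),("packer1_tab",.05),("packer1_nose",.016)]:
        print(n,q,lm(n,c,q,z,4))
E
```

```text
{'time': 0.0, 'q': array([59.072, 15.847, 86.292, -0.   , 77.961, -6.933]), 'qd': array([ 0.045, -0.021, -0.058,  0.062,  0.022,  0.01 ]), 'joint_efforts': array([  0.001, -40.459, -23.723,   0.07 ,   0.034,  -0.   ]), 'ee_pos': array([0.234, 0.525, 0.205]), 'tool_rot': array([[-0.914,  0.407, -0.001],
       [ 0.407,  0.914, -0.002],
       [ 0.   , -0.002, -1.   ]]), 'force': array([-1.04 ,  0.893, -0.145]), 'moment': array([-0.054, -0.022,  0.016]), 'finger_force': 0.0, 'width': 0.9972706817207235}
scene deck_edge [(0.76, [531.0, 190.0, 24.0])]
scene bar_grip [(0.87, [417.0, -387.0, 16.0]), (0.25, [768.0, -228.0, 16.0])]
scene bar_tip [(0.66, [639.0, -385.0, 7.0]), (0.64, [377.0, 7.0, 7.0])]
scene fulcrum_centre [(0.8, [537.0, 21.0, 17.0])]
scene mat [(0.93, [508.0, -393.0, 4.0]), (0.43, [781.0, 65.0, 4.0])]
scene isolator_tip [(0.49, [695.0, -72.0, 100.0]), (0.44, [700.0, -222.0, 100.0])]
scene isolator_pivot [(0.86, [676.0, -100.0, 50.0]), (0.38, [811.0, -132.0, 50.0])]
scene packer1_tab [(0.62, [662.0, -251.0, 50.0])]
scene packer1_nose [(0.71, [634.0, -167.0, 16.0])]
top deck_edge [(0.77, [537.0, 200.0, 24.0]), (0.38, [777.0, 71.0, 24.0])]
top bar_grip [(0.63, [417.0, -380.0, 16.0])]
top bar_tip [(0.84, [650.0, -377.0, 7.0]), (0.65, [529.0, -179.0, 7.0])]
top fulcrum_centre [(0.49, [547.0, 33.0, 18.0])]
top mat [(0.63, [495.0, -388.0, 4.0])]
top isolator_tip [(0.75, [686.0, -62.0, 100.0]), (0.51, [370.0, 6.0, 100.0]), (0.15, [719.0, -219.0, 100.0])]
top isolator_pivot [(0.9, [679.0, -91.0, 50.0])]
top packer1_tab [(0.73, [635.0, -241.0, 50.0])]
top packer1_nose [(0.55, [617.0, -169.0, 16.0]), (0.2, [783.0, 221.0, 16.0]), (0.16, [546.0, 23.0, 16.0])]
```

View pics/top0.png

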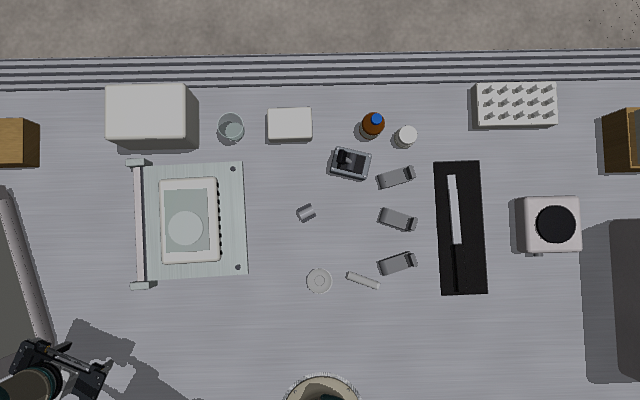

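View pics/scene0.png

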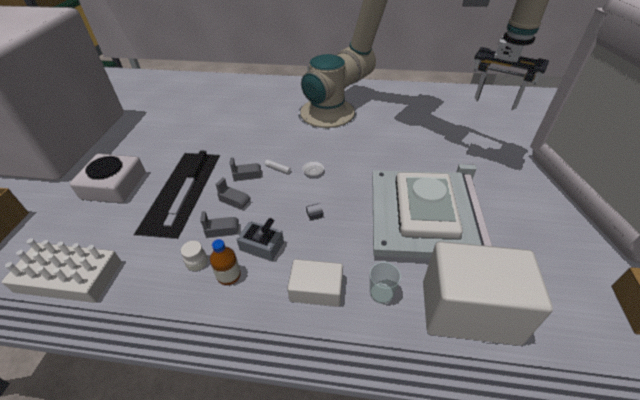

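Run:
```python
from h import *
np.set_printoptions(suppress=True,precision=1)
c=cam("top")
for q in ["packer1","bar","fulcrum","deck","isolator","mat","dish","cartridge","tipbox","reagent","jar","beaker"]:
    for a in manip.masks_of("top",q)[:4]:
        if a["conf"]<.25: continue
        P=cloud(c,a["region"])*1000
        if len(P)<5: continue
        r=cv2.minAreaRect(P[:,:2].astype(np.float32))
        print(q,round(a["conf"],2),"n",len(P),"c",np.array(r[0]),"size",np.array(r[1]),"ang %.1f"%r[2],"z pct",np.percentile(P[:,2],[2,50,98]))
        if q in("packer1","isolator"):
            hi=P[P[:,2]>(50 if q=="packer1" else 75)]; print("   hi",len(hi),hi.mean(0) if len(hi) else 0, "xy med",np.median(P,0))
```

```text
Traceback (most recent call last):
ValueError: it knows: bar, bar_grip, bar_tip, beaker, cartridge, deck, deck_edge, dish, fulcrum, fulcrum_centre, isolator, isolator_pivot, isolator_tip, jar, mat, packer1_nose, packer1_tab, packer2_nose, packer2_
```

Run:
```python
from h import *
np.set_printoptions(suppress=True,precision=1)
c=cam("top")
for q in ["packer1_tab","bar","fulcrum","deck","isolator","mat","dish","cartridge","tipbox","reagent","jar","beaker"]:
    for a in manip.masks_of("top",q)[:4]:
        if a["conf"]<.25: continue
        P=cloud(c,a["region"])*1000
        if len(P)<5: continue
        r=cv2.minAreaRect(P[:,:2].astype(np.float32))
        print(q,round(a["conf"],2),"n",len(P),"c",np.array(r[0]),"size",np.array(r[1]),"ang %.1f"%r[2],"z pct",np.percentile(P[:,2],[2,50,98]))
        if q in("packer1_tab","isolator"):
            hi=P[P[:,2]>(50 if q[0]=="p" else 75)]; print("   hi",len(hi),hi.mean(0) if len(hi) else 0, "xy med",np.median(P,0))
```

```text
packer1_tab 0.6 n 545 c [ 638.5 -219.5] size [ 40.2 101.1] ang 15.3 z pct [16.3 31.8 69.4]
   hi 76 [ 646.8 -250.6   64.9] xy med [ 636.7 -217.5   31.8]
packer1_tab 0.51 n 255 c [678.9 -77.8] size [51.6 43.4] ang 80.8 z pct [ 51.2  71.9 114.7]
   hi 254 [679.3 -78.9  80.9] xy med [679.2 -80.6  71.9]
bar 0.59 n 1188 c [ 483.1 -382.3] size [317.   35.1] ang 3.0 z pct [ 3.4 17.4 31.6]
fulcrum 0.79 n 226 c [547.8  28. ] size [41.  43.3] ang 25.3 z pct [ 1.6 28.  37.2]
fulcrum 0.29 n 570 c [ 405.7 -214.6] size [40.3 97.3] ang 15.6 z pct [ 8.8 31.8 69.5]
deck 0.74 n 11821 c [534.9 328.7] size [313.9 273.9] ang 2.2 z pct [ 45.2  56.3 107.2]
deck 0.71 n 1539 c [788.2  70. ] size [ 91.  126.6] ang 0.8 z pct [14.9 58.5 63.4]
deck 0.41 n 236 c [548.4  25.8] size [42.  45.8] ang 25.1 z pct [-3.5 27.5 37.1]
isolator 0.82 n 310 c [683.8 -80.2] size [54.3 48. ] ang 74.1 z pct [ 49.8  62.4 114.5]
   hi 134 [683.  -65.2 104. ] xy med [680.  -80.3  62.4]
mat 0.84 n 4933 c [ 497.6 -395.5] size [370.7 132.7] ang 0.5 z pct [-1.5  3.7  8.8]
mat 0.69 n 238 c [547.7  27.2] size [42.1 44.6] ang 25.3 z pct [-
[... 245 characters left out ...]
ct [-1.6  3.7  9.1]
dish 0.44 n 11744 c [530.8 327.7] size [305.1 272.4] ang 2.2 z pct [ 45.4  56.4 107.2]
cartridge 0.8 n 234 c [ 360.2 -119.5] size [86.9 21.2] ang 68.0 z pct [11.8 19.7 25.3]
cartridge 0.58 n 257 c [682.  -78.7] size [51.9 44.5] ang 75.7 z pct [ 51.9  72.3 114.7]
tipbox 0.86 n 1514 c [785.9  68.6] size [ 86.1 119.6] ang 1.2 z pct [22.3 58.6 63.4]
reagent 0.58 n 519 c [ 775.1 -149.7] size [54.6 58.3] ang 89.5 z pct [ 14.5  89.8 132. ]
jar 0.94 n 389 c [ 746.6 -244.6] size [52. 51.] ang 4.0 z pct [12.7 57.6 63.9]
jar 0.28 n 1105 c [ 482.7 -379.3] size [317.2  25.6] ang 1.5 z pct [ 6.2 17.9 31.9]
beaker 0.91 n 664 c [789.6 230.2] size [94. 74.] ang 18.6 z pct [-2.7 28.  82.1]
```

Run:
```python
from h import *
np.set_printoptions(suppress=True,precision=1)
c=cam("top")
P=cloud(c,c["z_map"]>0)*1000
def sel(x0,x1,y0,y1,z0,z1): return P[(P[:,0]>x0)&(P[:,0]<x1)&(P[:,1]>y0)&(P[:,1]<y1)&(P[:,2]>z0)&(P[:,2]<z1)]
for x0,x1 in [(370,450),(480,580),(600,690)]:
    S=sel(x0,x1,-290,-160,26,80); H=S[S[:,2]>60]; B=S[S[:,2]<40]
    r=cv2.minAreaRect(S[:,:2].astype(np.float32)); d=B.mean(0)-H.mean(0)
    d2=(B[:,:2]-B[:,:2].mean(0)); e=np.linalg.svd(d2,full_matrices=False)[2][0]; e*=np.sign(e[1])
    print("packer c",np.array(r[0]),np.array(r[1]),r[2],"tab",H.mean(0),"dir",np.degrees(np.arctan2(d[1],d[0])),"pca",np.degrees(np.arctan2(e[1],e[0])))
S=sel(380,700,170,260,42,56)
xs=[];ys=[]
for x in range(400,671,15):
    q=S[abs(S[:,0]-x)<8]
    if len(q): xs.append(x);ys.append(np.percentile(q[:,1],2))
print(np.array(ys)); m=np.polyfit(xs,ys,1);print(m,"x ext",S[:,0].min(),S[:,0].max(),"edge mid",np.polyval(m,(S[:,0].min()+S[:,0].max())/2), "z", np.median(sel(400,670,195,225,40,60)[:,2]))
F=sel(510,590,-10,70,31,45); e=np.linalg.svd(F[:,:2]-F[:,:2].mean(0),full_matrices=False); print("ridge",F.mean(0),len(F),e[1],np.degrees(np.arctan2(e[2][0][1],e[2][0][0])))
B=sel(300,700,-460,-330,10,40); r=cv2.minAreaRect(B[:,:2].astype(np.float32));print("bar",r)
I=sel(640,730,-150,-30,35,56);print("isobox",cv2.minAreaRect(I[:,:2].astype(np.float32)))
I=sel(640,730,-150,-10,85,130);print("isohandle",I.mean(0),I.max(0),I.min(0))
```

```text
packer c [ 404.5 -211.3] [40.  88.9] 16.861356735229492 tab [ 415.5 -247.    66.8] dir 106.83305078340783 pca 108.73735885816247
packer c [ 522.5 -217. ] [88.1 40.5] 70.05492401123047 tab [ 509.5 -250.9   66.9] dir 69.75024597126067 pca 66.73004442663081
packer c [ 637.7 -216.8] [39.9 87.1] 15.111787796020508 tab [ 647.4 -251.7   66.4] dir 105.62721480474431 pca 104.95827185720306
[188.2 187.7 188.5 189.8 189.8 191.5 191.8 191.5 191.7 193.7 193.5 193.1
 195.7 195.7 195.3 197.1 197.7 197.5 197.4]
[  0.  172.3] x ext 386.36014028624953 687.5760140580949 edge mid 193.09260089980825 z 48.83417315621408
ridge [547.4  27.9  34.4] 78 [108.1  45.4] -65.42699507815372
bar ((500.45562744140625, -389.1995544433594), (351.0445556640625, 120.24005126953125), 4.558707237243652)
isobox ((677.7245483398438, -93.48712158203125), (99.71879577636719, 71.02700805664062), 75.2342529296875)
isohandle [684.4 -63.6 106.4] [703.3 -49.5 116.7] [666.7 -76.9  90.6]
```

```bash
cat >> h.py <<'E'
def go(*tg):
    """targets (x,y,z[mm],tool-y angle deg or None) -> dp,yaw rows from present pose"""
    s=manip.sense();p=np.array(s["ee_pos"])*1000;R=np.array(s["tool_rot"]);a=np.degrees(np.arctan2(R[1,1],R[0,1]))
    print("t %.1f tcp"%s["time"],p.round(1),"tooly %.1f"%a,"w %.3f"%s["width"],"ff %.1f"%s["finger_force"],"F",np.array(s["force"]).round(1),"q",np.array(s["q"]).round(0))
    for t in tg:
        d=R.T@(np.array(t[:3])-p); y=0 if t[3] is None else -np.radians((t[3]-a+180)%360-180)
        print(t,"-> dp",d.round().tolist(),"yaw %.3f"%y)
E
python3 -c "
from h import *
go((696,-26,205,None),(696,-26,88,None),(679,-88,88,None),(679,-88,160,None))"
```

```text
t 1.8 tcp [233.9 525.3 205.5] tooly 66.0 w 0.999 ff 0.0 F [-0.5  0.1  0.1] q [59. 16. 86. -0. 78. -7.]
(696, -26, 205, None) -> dp [-646.0, -316.0, 0.0] yaw 0.000
(696, -26, 88, None) -> dp [-646.0, -316.0, 117.0] yaw 0.000
(679, -88, 88, None) -> dp [-656.0, -379.0, 117.0] yaw 0.000
(679, -88, 160, None) -> dp [-656.0, -379.0, 45.0] yaw 0.000
```

Request:
step_arm(plan=[{"dp": [-646, -316, 0], "yaw": 0}, {"dp": [-646, -316, 0], "yaw": 0}, {"dp": [-646, -316, 0], "yaw": 0}, {"dp": [-646, -316, 0], "yaw": 0}, {"dp": [-646, -316, 0], "yaw": 0}, {"dp": [-646, -316, 0], "yaw": 0}, {"dp": [-646, -316, 0], "yaw": 0}, {"dp": [-646, -316, 0], "yaw": 0}, {"dp": [-646, -316, 0], "yaw": 0}, {"dp": [-646, -316, 0], "yaw": 0}, {"dp": [-646, -316, 0], "yaw": 0}, {"dp": [-646, -316, 0], "yaw": 0}, {"dp": [-646, -316, 0], "yaw": 0}, {"dp": [-646, -316, 0], "yaw": 0}, {"dp": [-646, -316, 0], "yaw": 0}, {"dp": [-646, -316, 0], "yaw": 0}, {"dp": [-646, -316, 0], "yaw": 0}, {"dp": [-646, -316, 0], "yaw": 0}, {"dp": [-646, -316, 0], "yaw": 0}, {"dp": [-646, -316, 0], "yaw": 0}], fingers=0)

```text
time: 3.75
ee_pos: [0.6949, -0.0247, 0.2061]
tool_rot: [[-0.914, 0.405, 0.001], [0.405, 0.914, 0.0], [-0.0, 0.0, -1.0]]
force: [-0.3, 0.0, 0.3]
width: 0.006
finger_force: 0.0
```

```bash
python3 -c "
from h import *
go((696,-26,88,None),(679,-88,88,None),(679,-88,160,None))"
```

```text
t 3.8 tcp [694.9 -24.7 206.1] tooly 66.1 w 0.006 ff 0.0 F [-0.3  0.   0.3] q [ -8.  26.  70.   0.  84. -74.]
(696, -26, 88, None) -> dp [-1.0, -1.0, 118.0] yaw 0.000
(679, -88, 88, None) -> dp [-11.0, -64.0, 118.0] yaw 0.000
(679, -88, 160, None) -> dp [-11.0, -64.0, 46.0] yaw 0.000
```

Request:
step_arm(plan=[{"dp": [0, -1, 40], "yaw": 0}, {"dp": [0, -1, 80], "yaw": 0}, {"dp": [0, -1, 118], "yaw": 0}, {"dp": [0, -1, 118], "yaw": 0}, {"dp": [-2, -10, 118], "yaw": 0}, {"dp": [-3, -20, 118], "yaw": 0}, {"dp": [-5, -30, 118], "yaw": 0}, {"dp": [-7, -40, 118], "yaw": 0}, {"dp": [-8, -48, 118], "yaw": 0}, {"dp": [-10, -56, 118], "yaw": 0}, {"dp": [-11, -64, 118], "yaw": 0}, {"dp": [-11, -64, 118], "yaw": 0}, {"dp": [-11, -64, 100], "yaw": 0}, {"dp": [-11, -64, 60], "yaw": 0}, {"dp": [-11, -64, 20], "yaw": 0}])

```text
time: 5.25
ee_pos: [0.6788, -0.0887, 0.1853]
tool_rot: [[-0.914, 0.407, -0.003], [0.407, 0.914, 0.001], [0.003, -0.0, -1.0]]
force: [0.3, 0.9, -1.0]
width: 0.004
finger_force: 0.0
```

```bash
python3 -c "
from h import *
c=cam('top');P=cloud(c,c['z_map']>0)*1000
I=P[(P[:,0]>640)&(P[:,0]<730)&(P[:,1]>-150)&(P[:,1]<-10)&(P[:,2]>85)&(P[:,2]<125)]
print('handle',I.mean(0),len(I))
go((547,28,160,-65.4),(547,28,6,-65.4))"
```

```text
handle [ 659.72478289 -119.99441304  105.71313032] 62
t 5.3 tcp [683.  -89.6 194.1] tooly 66.0 w 0.005 ff 0.0 F [ 2.5 -1.   3.9] q [-13.  26.  73.   0.  81. -79.]
(547, 28, 160, -65.4) -> dp [172.0, 52.0, 32.0] yaw 2.294
(547, 28, 6, -65.4) -> dp [174.0, 52.0, 186.0] yaw 2.294
```

Request:
step_arm(plan=[{"dp": [172, 52, 0], "yaw": 2.294}, {"dp": [172, 52, 0], "yaw": 2.294}, {"dp": [172, 52, 0], "yaw": 2.294}, {"dp": [172, 52, 0], "yaw": 2.294}, {"dp": [172, 52, 0], "yaw": 2.294}, {"dp": [172, 52, 0], "yaw": 2.294}, {"dp": [172, 52, 0], "yaw": 2.294}, {"dp": [172, 52, 0], "yaw": 2.294}, {"dp": [172, 52, 0], "yaw": 2.294}, {"dp": [172, 52, 0], "yaw": 2.294}, {"dp": [172, 52, 0], "yaw": 2.294}, {"dp": [172, 52, 0], "yaw": 2.294}, {"dp": [172, 52, 0], "yaw": 2.294}, {"dp": [172, 52, 0], "yaw": 2.294}, {"dp": [172, 52, 0], "yaw": 2.294}, {"dp": [172, 52, 0], "yaw": 2.294}, {"dp": [172, 52, 0], "yaw": 2.294}, {"dp": [172, 52, 0], "yaw": 2.294}], fingers=75, newtons=30)

```text
time: 7.1
ee_pos: [0.5435, 0.0286, 0.1853]
tool_rot: [[0.909, 0.417, -0.0], [0.417, -0.909, 0.0], [-0.0, -0.0, -1.0]]
force: [-0.0, 0.6, -0.3]
width: 0.748
finger_force: 0.0
```

```bash
python3 -c "
from h import *
c=cam('wrist');cv2.imwrite('pics/w1.png',c['frame'])
P=cloud(c,c['z_map']>0)*1000
F=P[(abs(P[:,0]-547)<45)&(abs(P[:,1]-28)<45)&(P[:,2]>10)&(P[:,2]<50)]
r=cv2.minAreaRect(F[:,:2].astype(np.float32));print(r)
T=F[F[:,2]>29];e=np.linalg.svd(T[:,:2]-T[:,:2].mean(0),full_matrices=False);print(T.mean(0),e[1],np.degrees(np.arctan2(e[2][0][1],e[2][0][0])))
go((547,28,6,-65.4))"
```

```text
((548.0869750976562, 28.433420181274414), (39.62047576904297, 39.54031753540039), 25.174325942993164)
[548.82315295  28.49564913  33.8859842 ] [279.94794744 146.80622537] -64.72280144821039
t 7.2 tcp [543.5  28.6 185.3] tooly -65.4 w 0.749 ff 0.0 F [-0.1  0.2  0.1] q [-4. 14. 92.  0. 74. 61.]
(547, 28, 6, -65.4) -> dp [3.0, 2.0, 179.0] yaw 0.001
```

View pics/w1.png

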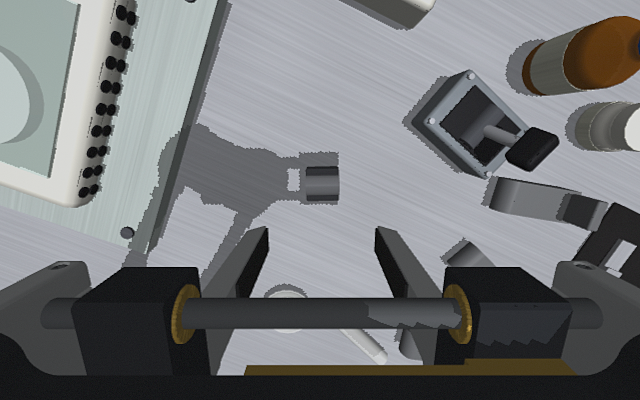

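Request:
step_arm(plan=[{"dp": [4, 2, 45], "yaw": 0}, {"dp": [4, 2, 90], "yaw": 0}, {"dp": [4, 2, 135], "yaw": 0}, {"dp": [4, 2, 165], "yaw": 0}, {"dp": [4, 2, 178], "yaw": 0}, {"dp": [4, 2, 178], "yaw": 0}])

```text
time: 7.75
ee_pos: [0.5461, 0.0284, 0.0052]
tool_rot: [[0.909, 0.416, -0.005], [0.416, -0.909, 0.0], [-0.004, -0.003, -1.0]]
force: [0.9, 0.6, 0.6]
width: 0.751
finger_force: 0.0
```

Request:
step_arm(plan=[{"dp": [0, 0, 0], "yaw": 0}, {"dp": [0, 0, 0], "yaw": 0}, {"dp": [0, 0, 0], "yaw": 0}, {"dp": [0, 0, 0], "yaw": 0}, {"dp": [0, 0, -15], "yaw": 0}, {"dp": [0, 0, -30], "yaw": 0}], fingers=0, newtons=40)

```text
time: 8.35
ee_pos: [0.5466, 0.0285, 0.037]
tool_rot: [[0.909, 0.416, -0.003], [0.416, -0.909, 0.0], [-0.002, -0.001, -1.0]]
force: [-0.1, 0.3, -5.6]
width: 0.42
finger_force: 39.9
```

```bash
python3 -c "
from h import *
c=cam('top');P=cloud(c,c['z_map']>0)*1000
n=np.array([-.039,.999]);e=np.array([537,193])
b=e-55*n;print(b)
go((*b,38,2.2),(*b,7,2.2))"
```

```text
[539.145 138.055]
t 8.4 tcp [548.7  28.3  39.6] tooly -65.4 w 0.420 ff 39.9 F [ 0.6 -0.2 -3. ] q [ -4.  22. 103.   0.  55.  61.]
(np.float64(539.145), np.float64(138.055), 38, 2.2) -> dp [37.0, -104.0, 2.0] yaw -1.180
(np.float64(539.145), np.float64(138.055), 7, 2.2) -> dp [37.0, -104.0, 33.0] yaw -1.180
```

Request:
step_arm(plan=[{"dp": [6, -17, 0], "yaw": -0.15}, {"dp": [12, -34, 0], "yaw": -0.3}, {"dp": [18, -51, 0], "yaw": -0.45}, {"dp": [24, -68, 0], "yaw": -0.6}, {"dp": [30, -85, 0], "yaw": -0.75}, {"dp": [37, -104, 0], "yaw": -0.9}, {"dp": [37, -104, 0], "yaw": -1.05}, {"dp": [37, -104, 0], "yaw": -1.18}, {"dp": [37, -104, 0], "yaw": -1.18}, {"dp": [37, -104, 0], "yaw": -1.18}])

```text
time: 9.4
ee_pos: [0.5379, 0.1382, 0.0369]
tool_rot: [[-0.035, 0.999, -0.001], [0.999, 0.035, -0.0], [-0.0, -0.001, -1.0]]
force: [-0.3, -0.5, -4.6]
width: 0.425
finger_force: 39.9
```

```bash
python3 -c "
from h import *
c=cam('wrist');cv2.imwrite('pics/w2.png',c['frame'])
P=cloud(c,c['z_map']>0)*1000
S=P[(P[:,2]>40)&(P[:,2]<56)&(P[:,1]>170)&(P[:,1]<250)]
print(len(S))
xs=[];ys=[]
for x in range(400,671,10):
    q=S[abs(S[:,0]-x)<5]
    if len(q)>20: xs.append(x);ys.append(np.percentile(q[:,1],1))
print(xs,np.round(ys)); 
if xs: print(np.polyfit(xs,ys,1))
go((539,138,7,2.2))"
```

```text
60686
[400, 410, 420, 430, 440, 450, 460, 470, 480, 490, 500, 510, 520, 530, 540, 550, 560, 570, 580, 590, 600, 610, 620, 630, 640, 650, 660, 670] [188. 188. 188. 189. 189. 190. 190. 191. 191. 191. 192. 192. 192. 193.
 193. 194. 194. 194. 195. 195. 195. 196. 196. 196. 197. 197. 197. 198.]
[3.75193347e-02 1.72794976e+02]
t 9.4 tcp [538.  138.1  37.1] tooly 2.0 w 0.425 ff 39.9 F [ 0.2 -1.2 -6.2] q [  7.  23. 102.   0.  55.   5.]
(539, 138, 7, 2.2) -> dp [-0.0, 1.0, 30.0] yaw -0.003
```

View pics/w2.png

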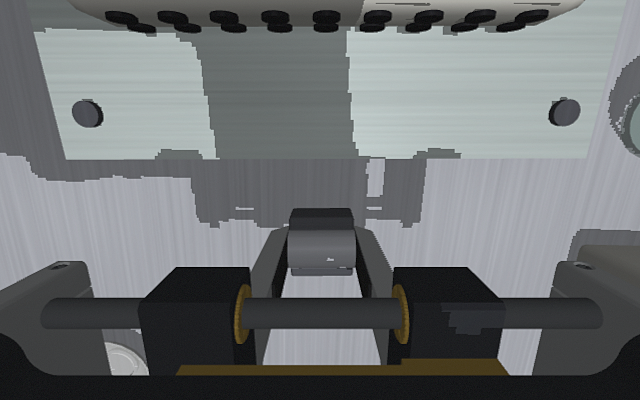

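Request:
step_arm(plan=[{"dp": [0, 0, 15], "yaw": 0}, {"dp": [0, 0, 25], "yaw": 0}, {"dp": [0, 0, 29], "yaw": 0}, {"dp": [0, 0, 31], "yaw": 0}, {"dp": [0, 0, 31], "yaw": 0}, {"dp": [0, 0, 31], "yaw": 0}])

```text
time: 10.05
ee_pos: [0.5378, 0.1379, 0.0096]
tool_rot: [[-0.038, 0.999, -0.0], [0.999, 0.038, -0.0], [-0.0, -0.0, -1.0]]
force: [-7.1, -1.8, 19.0]
width: 0.419
finger_force: 40.0
```

Request:
step_arm(plan=[{"dp": [0, 0, 0], "yaw": 0}, {"dp": [0, 0, 0], "yaw": 0}, {"dp": [0, 0, 0], "yaw": 0}, {"dp": [0, 0, -40], "yaw": 0}, {"dp": [0, 0, -80], "yaw": 0}, {"dp": [0, 0, -120], "yaw": 0}, {"dp": [0, 0, -150], "yaw": 0}, {"dp": [0, 0, -150], "yaw": 0}], fingers=75)

```text
time: 10.85
ee_pos: [0.5418, 0.1387, 0.161]
tool_rot: [[-0.038, 0.999, 0.01], [0.999, 0.038, 0.001], [0.001, 0.01, -1.0]]
force: [-0.1, -0.2, 0.8]
width: 0.751
finger_force: 0.0
```

```bash
python3 -c "
from h import *
c=cam('wrist')
P=cloud(c,c['z_map']>0)*1000
F=P[(abs(P[:,0]-539)<45)&(abs(P[:,1]-138)<40)&(P[:,2]>10)&(P[:,2]<50)]
r=cv2.minAreaRect(F[:,:2].astype(np.float32));print(r,F[:,2].max())
c=cam('top');P=cloud(c,c['z_map']>0)*1000
F=P[(abs(P[:,0]-483)<200)&(abs(P[:,1]+382)<40)&(P[:,2]>11)&(P[:,2]<50)]
print(cv2.minAreaRect(F[:,:2].astype(np.float32)))
H=F[F[:,2]>22];print('handle',H[:,0].min(),H[:,0].max(),H[:,1].min(),H[:,1].max())
# axis fit
m=np.polyfit(F[:,0],F[:,1],1);print(m,np.degrees(np.arctan(m[0])),F[:,0].min(),F[:,0].max())
go((420,-385,185,-90))"
```

```text
((538.93212890625, 137.50436401367188), (39.72294616699219, 39.33832931518555), 2.2923195362091064) 37.03203855368725
((480.00543212890625, -380.1986999511719), (322.1866760253906, 57.40477752685547), 2.4493141174316406)
handle 325.0766191593927 543.0726525894872 -397.9677401650049 -368.3700287035799
[ 2.73587000e-02 -3.91983687e+02] 1.5671471163331474 318.2335707879534 640.6081147084117
t 10.9 tcp [538.6 138.3 156.5] tooly 2.2 w 0.749 ff 0.0 F [-0.5 -1.  -0.5] q [ 7. 16. 93.  0. 71.  5.]
(420, -385, 185, -90) -> dp [-518.0, -138.0, -29.0] yaw 1.609
```

Request:
step_arm(plan=[{"dp": [-514, -140, -29], "yaw": 1.574}, {"dp": [-514, -140, -29], "yaw": 1.574}, {"dp": [-514, -140, -29], "yaw": 1.574}, {"dp": [-514, -140, -29], "yaw": 1.574}, {"dp": [-514, -140, -29], "yaw": 1.574}, {"dp": [-514, -140, -29], "yaw": 1.574}, {"dp": [-514, -140, -29], "yaw": 1.574}, {"dp": [-514, -140, -29], "yaw": 1.574}, {"dp": [-514, -140, -29], "yaw": 1.574}, {"dp": [-514, -140, -29], "yaw": 1.574}, {"dp": [-514, -140, -29], "yaw": 1.574}, {"dp": [-514, -140, -29], "yaw": 1.574}, {"dp": [-514, -140, -29], "yaw": 1.574}, {"dp": [-514, -140, -29], "yaw": 1.574}, {"dp": [-514, -140, -29], "yaw": 1.574}])

```text
time: 12.45
ee_pos: [0.4182, -0.3789, 0.1848]
tool_rot: [[0.999, 0.037, -0.001], [0.037, -0.999, 0.002], [-0.001, -0.002, -1.0]]
force: [0.5, -0.8, 0.1]
width: 0.749
finger_force: 0.0
```

```bash
python3 -c "
from h import *
c=cam('wrist');cv2.imwrite('pics/w3.png',c['frame'])
P=cloud(c,c['z_map']>0)*1000
F=P[(abs(P[:,0]-483)<200)&(abs(P[:,1]+382)<35)&(P[:,2]>11)&(P[:,2]<45)]
print(cv2.minAreaRect(F[:,:2].astype(np.float32)))
for x in range(320,660,20):
    q=F[abs(F[:,0]-x)<6]
    if len(q)>5: print(x,np.percentile(q[:,1],[2,98]).round(),np.median(q[:,2]).round())
go((420,-385,185,-90))"
```

```text
((473.3800048828125, -381.34716796875), (296.3881530761719, 23.337230682373047), 1.9017374515533447)
320 [-396. -376.] 28.0
340 [-397. -374.] 29.0
360 [-396. -373.] 29.0
380 [-395. -373.] 29.0
400 [-395. -372.] 29.0
420 [-394. -372.] 29.0
440 [-393. -371.] 29.0
460 [-392. -371.] 17.0
480 [-391. -369.] 17.0
500 [-390. -369.] 17.0
520 [-390. -368.] 17.0
540 [-389. -368.] 17.0
560 [-388. -367.] 17.0
580 [-387. -366.] 17.0
600 [-386. -366.] 17.0
620 [-386. -365.] 11.0
t 12.5 tcp [ 418.3 -379.1  185.1] tooly -87.9 w 0.749 ff 0.0 F [-0.2  0.6  0.5] q [-49.  16.  89.   0.  75.  39.]
(420, -385, 185, -90) -> dp [1.0, 6.0, 0.0] yaw 0.037
```

View pics/w3.png

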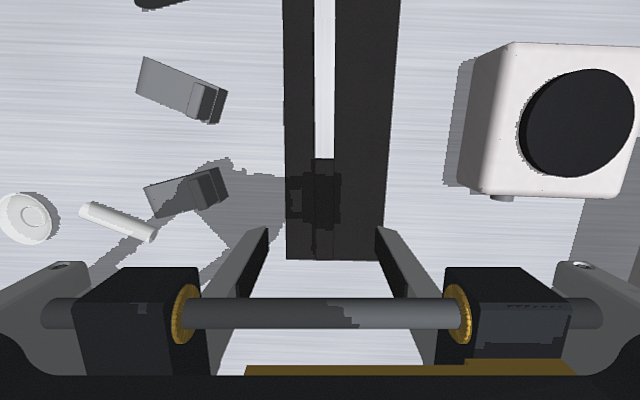

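Request:
step_arm(plan=[{"dp": [0, 4, 45], "yaw": 0.004}, {"dp": [0, 4, 90], "yaw": 0.004}, {"dp": [0, 4, 135], "yaw": 0.004}, {"dp": [0, 4, 165], "yaw": 0.004}, {"dp": [0, 4, 177], "yaw": 0.004}, {"dp": [0, 4, 177], "yaw": 0.004}], fingers=60)

```text
time: 13.1
ee_pos: [0.4178, -0.3832, 0.0073]
tool_rot: [[0.999, 0.032, -0.002], [0.032, -0.999, 0.002], [-0.002, -0.003, -1.0]]
force: [-0.2, 0.6, -0.3]
width: 0.602
finger_force: 0.0
```

Request:
step_arm(plan=[{"dp": [0, 0, 0], "yaw": 0}, {"dp": [0, 0, 0], "yaw": 0}, {"dp": [0, 0, 0], "yaw": 0}, {"dp": [0, 0, 0], "yaw": 0}, {"dp": [0, 0, 0], "yaw": 0}, {"dp": [0, 0, -10], "yaw": 0}, {"dp": [1, 0, -20], "yaw": 0}, {"dp": [2, 0, -30], "yaw": 0}, {"dp": [4, 0, -40], "yaw": 0}, {"dp": [6, 0, -50], "yaw": 0}, {"dp": [8, 0, -60], "yaw": 0}, {"dp": [11, 0, -70], "yaw": 0}, {"dp": [11, 0, -70], "yaw": 0}], fingers=0, newtons=8)

```text
time: 14.4
ee_pos: [0.4305, -0.3854, 0.0803]
tool_rot: [[1.0, 0.031, 0.003], [0.031, -1.0, -0.003], [0.003, 0.003, -1.0]]
force: [0.9, -0.3, -6.6]
width: 0.257
finger_force: 8.0
```

```bash
python3 -c "
from h import *
c=cam('scene');cv2.imwrite('pics/s4.png',cv2.resize(c['frame'][120:270,80:280],None,fx=4,fy=4))
c=cam('wrist');P=cloud(c,c['z_map']>0)*1000
F=P[(P[:,0]>465)&(P[:,0]<670)&(abs(P[:,1]+378)<13)&(P[:,2]>6)&(P[:,2]<130)]
for x in range(470,670,20):
    q=F[abs(F[:,0]-x)<6]
    if len(q)>5: print(x,q[:,2].max().round(),np.median(q[:,2]).round())
go()"
```

```text
470 85.0 71.0
490 68.0 65.0
510 62.0 58.0
530 55.0 52.0
550 49.0 46.0
570 42.0 39.0
590 36.0 34.0
t 14.5 tcp [ 429.6 -384.5   78.7] tooly -88.2 w 0.255 ff 8.0 F [ 0.9 -0.9 -8.6] q [-49.  21.  97.   0.  61.  39.]
```

View pics/s4.png

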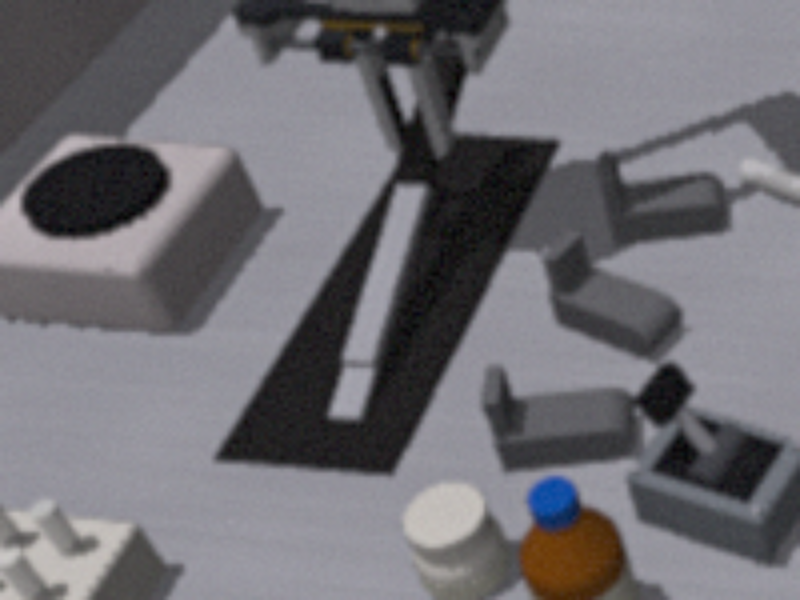

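Request:
step_arm(plan=[{"dp": [2, 0, -6], "yaw": 0}, {"dp": [4, 0, -12], "yaw": 0}, {"dp": [6, 0, -18], "yaw": 0}, {"dp": [8, 0, -23], "yaw": 0}, {"dp": [8, 0, -23], "yaw": 0}], newtons=6)

```text
time: 15.0
ee_pos: [0.4378, -0.3846, 0.1024]
tool_rot: [[1.0, 0.031, 0.001], [0.031, -1.0, -0.001], [0.001, 0.001, -1.0]]
force: [0.2, -0.2, -7.0]
width: 0.255
finger_force: 6.0
```

```bash
cat >> h.py <<'E'
def barx():
    c=cam('wrist');P=cloud(c,c['z_map']>0)*1000
    F=P[(P[:,0]>475)&(P[:,0]<670)&(abs(P[:,1]+378)<13)&(P[:,2]>10)&(P[:,2]<130)]
    X=[];Z=[]
    for x in range(490,620,10):
        q=F[abs(F[:,0]-x)<5]
        if len(q)>5: X.append(x);Z.append(np.median(q[:,2]))
    print(np.round(Z)); m=np.polyfit(X[:7],Z[:7],1);print("slope deg",np.degrees(np.arctan(m[0])),"z@560",np.polyval(m,560))
E
python3 -c "
from h import *
barx();go()"
```

```text
[82. 78. 73. 69. 64. 60. 56. 51. 47. 43. 38. 34.]
slope deg -23.603310020821013 z@560 51.388199695855974
t 15.1 tcp [ 437.5 -384.3  101.9] tooly -88.2 w 0.257 ff 6.0 F [ 1.1  0.3 -8.1] q [-48.  21.  94.   0.  65.  40.]
```

Request:
step_arm(plan=[{"dp": [0, 0, 0], "yaw": 0}, {"dp": [0, 0, 0], "yaw": 0}, {"dp": [0, 0, 0], "yaw": 0}, {"dp": [0, 0, -20], "yaw": 0}, {"dp": [0, 0, -50], "yaw": 0}, {"dp": [0, 0, -90], "yaw": 0}, {"dp": [0, 0, -130], "yaw": 0}, {"dp": [0, 0, -148], "yaw": 0}, {"dp": [0, 0, -148], "yaw": 0}], newtons=60)

```text
time: 15.95
ee_pos: [0.4381, -0.3854, 0.2525]
tool_rot: [[1.0, 0.031, 0.004], [0.031, -1.0, -0.005], [0.004, 0.005, -1.0]]
force: [0.4, -0.6, -8.2]
width: 0.247
finger_force: 60.0
```

Request:
step_arm(plan=[{"dp": [8, -22, 0], "yaw": -0.105}, {"dp": [16, -44, 0], "yaw": -0.21}, {"dp": [24, -66, 0], "yaw": -0.315}, {"dp": [32, -88, 0], "yaw": -0.42}, {"dp": [40, -110, 0], "yaw": -0.525}, {"dp": [48, -132, 0], "yaw": -0.63}, {"dp": [56, -154, 0], "yaw": -0.735}, {"dp": [64, -176, 0], "yaw": -0.84}, {"dp": [72, -198, 0], "yaw": -0.945}, {"dp": [80, -220, 0], "yaw": -1.05}, {"dp": [88, -242, 0], "yaw": -1.155}, {"dp": [96, -264, 0], "yaw": -1.26}, {"dp": [104, -286, 0], "yaw": -1.365}, {"dp": [112, -308, 0], "yaw": -1.47}, {"dp": [119, -329, 0], "yaw": -1.578}, {"dp": [119, -329, 0], "yaw": -1.578}, {"dp": [119, -329, 0], "yaw": -1.578}, {"dp": [119, -329, 0], "yaw": -1.578}])

```text
time: 17.75
ee_pos: [0.5451, -0.0522, 0.2482]
tool_rot: [[-0.037, 0.999, -0.003], [0.999, 0.037, -0.0], [-0.0, -0.003, -1.0]]
force: [0.1, 0.0, -7.2]
width: 0.247
finger_force: 60.0
```

```bash
cat >> h.py <<'E'
def bary(x0,y0,y1,half=14):
    c=cam('wrist');P=cloud(c,c['z_map']>0)*1000
    Y=[];Z=[];X=[]
    for y in range(y0,y1,10):
        q=P[(abs(P[:,1]-y)<5)&(abs(P[:,0]-x0)<half)&(P[:,2]>12)]
        if len(q)<6: continue
        t=q[q[:,2]>np.percentile(q[:,2],90)-8]
        Y.append(y);Z.append(np.median(t[:,2]));X.append((t[:,0].min()+t[:,0].max())/2)
    print(np.c_[Y,np.round(Z),np.round(X)].astype(int).tolist())
    return c
E
python3 -c "
from h import *
c=bary(543,10,250,25);cv2.imwrite('pics/w5.png',c['frame'])
go((546.4,-52,130,2.2))"
```

```text
[[10, 222, 544], [20, 217, 543], [30, 213, 543], [40, 209, 542], [50, 204, 542], [60, 200, 542], [70, 195, 541], [80, 191, 541], [90, 186, 541], [100, 182, 540], [110, 178, 540], [120, 23, 539], [130, 35, 539], [140, 35, 539], [150, 32, 539]]
t 17.8 tcp [545.3 -52.3 248.5] tooly 2.1 w 0.249 ff 60.0 F [-0.9 -0.9 -8.5] q [-13.  12.  85.  -0.  83. -15.]
(546.4, -52, 130, 2.2) -> dp [0.0, 1.0, 119.0] yaw -0.002
```

View pics/w5.png

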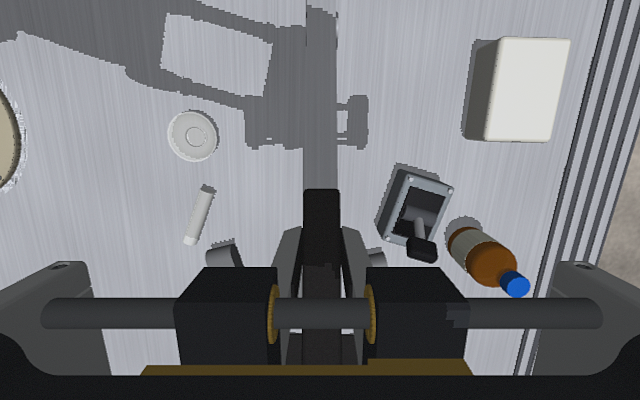

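Request:
step_arm(plan=[{"dp": [0, 0, 40], "yaw": 0}, {"dp": [0, 0, 80], "yaw": 0}, {"dp": [0, 0, 108], "yaw": 0}, {"dp": [1, 0, 116], "yaw": 0}, {"dp": [1, 0, 116], "yaw": 0}])

```text
time: 18.3
ee_pos: [0.5451, -0.0508, 0.1325]
tool_rot: [[-0.037, 0.999, -0.003], [0.999, 0.037, 0.001], [0.001, -0.003, -1.0]]
force: [-0.7, -0.7, -7.8]
width: 0.25
finger_force: 60.0
```

```bash
python3 -c "
from h import *
c=bary(542,10,190,25)
go()"
```

```text
[[10, 107, 544], [20, 103, 543], [30, 98, 543], [40, 94, 543], [50, 89, 542], [60, 85, 542], [70, 80, 541], [80, 76, 541], [90, 71, 541], [100, 67, 540], [110, 63, 540], [120, 23, 540], [130, 26, 539]]
t 18.4 tcp [546.6 -51.2 134. ] tooly 2.1 w 0.250 ff 60.0 F [ 0.4 -0.9 -6.9] q [-13.  16.  96.  -0.  68. -15.]
```

Request:
step_arm(plan=[{"dp": [8, 0, 3.5], "yaw": 0}, {"dp": [16, 0, 7], "yaw": 0}, {"dp": [24, 0, 10.5], "yaw": 0}, {"dp": [32, 0, 14], "yaw": 0}, {"dp": [40, 0, 17.5], "yaw": 0}, {"dp": [48, 0, 21], "yaw": 0}, {"dp": [56, 0, 24.5], "yaw": 0}, {"dp": [64, 0, 28], "yaw": 0}, {"dp": [64, 0, 28], "yaw": 0}])

```text
time: 19.25
ee_pos: [0.5429, 0.0147, 0.1048]
tool_rot: [[-0.039, 0.999, -0.002], [0.999, 0.039, 0.001], [0.001, -0.001, -1.0]]
force: [-0.3, 1.3, -8.8]
width: 0.249
finger_force: 60.0
```

```bash
python3 -c "
from h import *
c=bary(540,60,200,25)
cv2.imwrite('pics/w6.png',c['frame'])
P=cloud(c,c['z_map']>0)*1000
F=P[(abs(P[:,0]-539)<24)&(abs(P[:,1]-137)<26)&(P[:,2]>15)&(P[:,2]<36)];print(cv2.minAreaRect(F[:,:2].astype(np.float32)))
go()"
```

```text
[[60, 86, 542], [70, 82, 542], [80, 77, 541], [90, 73, 541], [100, 69, 540], [110, 64, 540], [120, 60, 540], [130, 55, 539], [140, 51, 539], [150, 46, 538], [160, 42, 538], [170, 38, 537], [180, 34, 537]]
((538.7378540039062, 136.63113403320312), (40.116539001464844, 39.740570068359375), 2.488088607788086)
t 19.3 tcp [543.2  13.9 105.1] tooly 2.2 w 0.252 ff 60.0 F [-0.3  0.6 -8.3] q [-6. 17. 99. -0. 64. -8.]
```

View pics/w6.png

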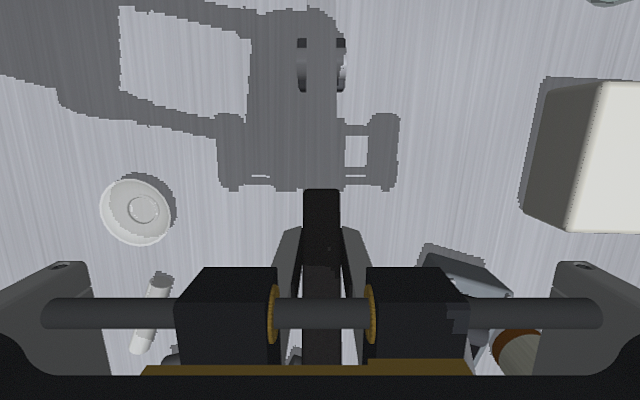

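Request:
step_arm(plan=[{"dp": [0, 0, 3], "yaw": 0}, {"dp": [-1, 0, 7], "yaw": 0}, {"dp": [-2, 0, 11], "yaw": 0}, {"dp": [-3, 0, 15], "yaw": 0}, {"dp": [-4, 0, 19], "yaw": 0}, {"dp": [-5, 0, 23], "yaw": 0}, {"dp": [-6, 0, 27], "yaw": 0}, {"dp": [-7, 0, 31], "yaw": 0}, {"dp": [-8, 0, 35], "yaw": 0}, {"dp": [-9, 0, 39], "yaw": 0}, {"dp": [-9, 0, 39], "yaw": 0}], newtons=30)

```text
time: 20.4
ee_pos: [0.5456, 0.0026, 0.0692]
tool_rot: [[-0.039, 0.999, 0.004], [0.999, 0.039, -0.003], [-0.003, 0.004, -1.0]]
force: [-2.3, -3.9, 11.7]
width: 0.257
finger_force: 30.0
```

```bash
python3 -c "
from h import *
c=bary(540,50,200,25)
go()"
```

```text
[[50, 63, 545], [60, 62, 544], [70, 60, 544], [80, 58, 543], [90, 56, 543], [100, 54, 543], [110, 52, 542], [120, 51, 542], [130, 49, 541], [140, 47, 541], [150, 46, 540], [160, 23, 538]]
t 20.4 tcp [545.6   2.6  69.2] tooly 2.2 w 0.250 ff 30.0 F [-3.4 -3.9 10.8] q [ -7.  20. 102.  -0.  58.  -9.]
```

Request:
step_arm(plan=[{"dp": [-1, 0, 4], "yaw": 0}, {"dp": [-1, 0, 8], "yaw": 0}, {"dp": [-2, 0, 12], "yaw": 0}, {"dp": [-2, 0, 16], "yaw": 0}, {"dp": [-2, 0, 20], "yaw": 0}, {"dp": [-2, 0, 24], "yaw": 0}, {"dp": [-2, 0, 27], "yaw": 0}, {"dp": [-2, 0, 27], "yaw": 0}])

```text
time: 21.25
ee_pos: [0.5459, -0.0004, 0.0431]
tool_rot: [[-0.04, 0.999, 0.005], [0.999, 0.04, -0.005], [-0.005, 0.005, -1.0]]
force: [-4.2, -6.8, 17.3]
width: 0.251
finger_force: 30.0
```

```bash
cat >> h.py <<'E'
def deckz():
    c=cam('top');P=cloud(c,c['z_map']>0)*1000
    e=P[:,1]-193-.038*(P[:,0]-537)
    z=[np.median(P[(e>a)&(e<b)&(P[:,0]>400)&(P[:,0]<670)&(P[:,2]>35)&(P[:,2]<90),2]) for a,b in((4,22),(25,45))]
    print("deck front top z (sag 48.8):",np.round(z,1)); return c,P
E
python3 -c "
from h import *
c=bary(540,50,200,25);c,P=deckz();print(lm('top',c,'bar_tip',.035),lm('top',c,'bar_grip',.05));cv2.imwrite('pics/t7.png',cv2.resize(c['frame'][130:300,180:430],None,fx=3,fy=3))
go()"
```

```text
[[50, 47, 545], [60, 47, 544], [70, 47, 544], [80, 47, 543], [90, 47, 543], [100, 47, 542], [110, 47, 542], [120, 47, 541], [130, 47, 541], [140, 47, 541]]
deck front top z (sag 48.8): [65.1 64.2]
[(0.76, [542.0, 222.0, 35.0])] [(0.68, [618.0, -156.0, 50.0])]
t 21.4 tcp [ 5.459e+02 -4.000e-01  4.320e+01] tooly 2.3 w 0.253 ff 30.0 F [-4.1 -6.  16.8] q [ -7.  21. 104.  -0.  55.  -9.]
```

View pics/t7.png

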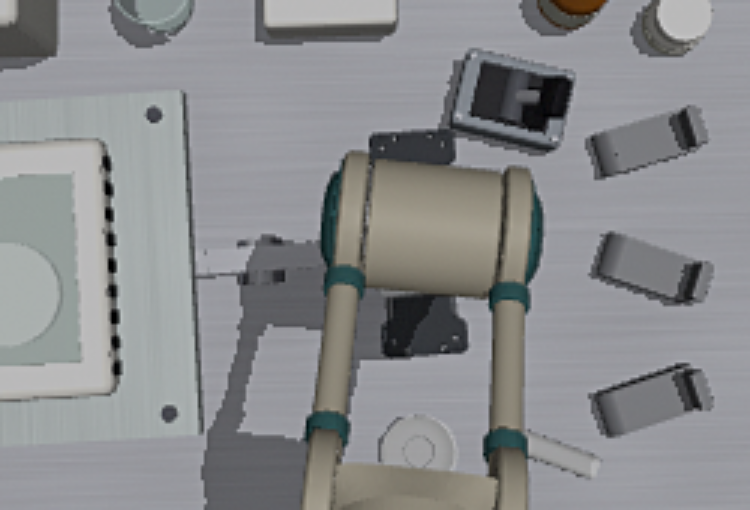

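Request:
step_arm(plan=[{"dp": [0, 0, 0], "yaw": 0}, {"dp": [0, 0, 0], "yaw": 0}, {"dp": [0, 0, 0], "yaw": 0}, {"dp": [0, 0, 0], "yaw": 0}, {"dp": [0, 0, -30], "yaw": 0}, {"dp": [0, 0, -75], "yaw": 0}, {"dp": [0, 0, -120], "yaw": 0}, {"dp": [0, 0, -160], "yaw": 0}, {"dp": [0, 0, -160], "yaw": 0}], fingers=55)

```text
time: 22.35
ee_pos: [0.5478, 0.0022, 0.2052]
tool_rot: [[-0.038, 0.999, 0.012], [0.999, 0.038, -0.001], [-0.002, 0.012, -1.0]]
force: [0.5, -0.4, 0.3]
width: 0.552
finger_force: 0.0
```

```bash
cat >> h.py <<'E'
def packers(c,P):
    """blobs of packer tops in front of the deck; tab centre & direction"""
    S=P[(P[:,0]>330)&(P[:,0]<730)&(P[:,1]>-330)&(P[:,1]<-130)&(P[:,2]>27)&(P[:,2]<80)]
    im=np.zeros((400,400),np.uint8); im[(S[:,0]-330).astype(int),(S[:,1]+330).astype(int)]=255
    im=cv2.morphologyEx(im,cv2.MORPH_CLOSE,np.ones((7,7)))
    n,L=cv2.connectedComponents(im); l=L[(S[:,0]-330).astype(int),(S[:,1]+330).astype(int)]
    for i in range(1,n):
        Q=S[l==i]
        if len(Q)<80: continue
        r=cv2.minAreaRect(Q[:,:2].astype(np.float32)); H=Q[Q[:,2]>58];
        if len(H)<8: continue
        B=cv2.boxPoints(r); d=[B[1]-B[0],B[2]-B[1]]; d=max(d,key=np.linalg.norm)
        C=np.array(r[0]); 
        if d@(C-H.mean(0)[:2])<0: d=-d
        u=d/np.linalg.norm(d)
        print("packer tab",(C-39*u).round(1),"Hmean",H.mean(0).round(1),"size",np.round(r[1]),"dir %.1f"%np.degrees(np.arctan2(u[1],u[0])))
E
python3 -c "
from h import *
c,P=deckz();packers(c,P)
go((648,-251,130,-74.5))"
```

```text
deck front top z (sag 48.8): [64.7 64.3]
packer tab [ 415.7 -248.5] Hmean [ 415.3 -246.8   66.5] size [40. 89.] dir 107.1
packer tab [ 509.4 -252.6] Hmean [ 509.7 -250.9   66.5] size [88. 40.] dir 69.9
packer tab [ 647.9 -254.2] Hmean [ 647.6 -251.4   66.6] size [40. 87.] dir 105.2
t 22.4 tcp [545.8   2.3 202.1] tooly 2.2 w 0.552 ff 0.0 F [-0.7  0.7  0.2] q [-7. 13. 90.  0. 76. -9.]
(648, -251, 130, -74.5) -> dp [-257.0, 92.0, 73.0] yaw 1.339
```

Request:
step_arm(plan=[{"dp": [-257, 92, 40], "yaw": 1.344}, {"dp": [-257, 92, 40], "yaw": 1.344}, {"dp": [-257, 92, 40], "yaw": 1.344}, {"dp": [-257, 92, 40], "yaw": 1.344}, {"dp": [-257, 92, 40], "yaw": 1.344}, {"dp": [-257, 92, 40], "yaw": 1.344}, {"dp": [-257, 92, 40], "yaw": 1.344}, {"dp": [-257, 92, 40], "yaw": 1.344}, {"dp": [-257, 92, 40], "yaw": 1.344}, {"dp": [-257, 92, 40], "yaw": 1.344}, {"dp": [-257, 92, 40], "yaw": 1.344}, {"dp": [-257, 92, 40], "yaw": 1.344}], fingers=40)

```text
time: 23.6
ee_pos: [0.6453, -0.2506, 0.1585]
tool_rot: [[0.965, 0.264, -0.001], [0.264, -0.965, 0.001], [-0.001, -0.001, -1.0]]
force: [-0.3, 1.0, 0.1]
width: 0.401
finger_force: 0.0
```

```bash
cat >> h.py <<'E'
def tabs():
    c=cam('wrist');P=cloud(c,c['z_map']>0)*1000
    T=np.array(manip.sense()["ee_pos"])*1000
    Q=P[(np.hypot(P[:,0]-T[0],P[:,1]-T[1])<75)&(P[:,2]>60)&(P[:,2]<74)&(P[:,1]>-350)]
    r=cv2.minAreaRect(Q[:,:2].astype(np.float32));print("tab wrist",len(Q),np.round(r[0],1),np.round(r[1],1),round(r[2],1))
    return c,P
E
python3 -c "
from h import *
tabs();go((648,-253,38,-74.8))"
```

```text
tab wrist 417 [ 648.9 -252.5] [33.5 10.8] 15.2
t 23.6 tcp [ 645.4 -250.7  158.8] tooly -74.7 w 0.399 ff 0.0 F [-0.6 -0.1  0.2] q [-27.  27.  75.   0.  78.  48.]
(648, -253, 38, -74.8) -> dp [2.0, 3.0, 121.0] yaw 0.001
```

Request:
step_arm(plan=[{"dp": [3, 3, 45], "yaw": 0}, {"dp": [3, 3, 90], "yaw": 0}, {"dp": [3, 3, 115], "yaw": 0}, {"dp": [3, 3, 122], "yaw": 0}, {"dp": [3, 3, 122], "yaw": 0}])

```text
time: 24.15
ee_pos: [0.649, -0.2527, 0.0366]
tool_rot: [[0.965, 0.262, -0.002], [0.262, -0.965, 0.001], [-0.001, -0.001, -1.0]]
force: [0.4, -0.4, -0.1]
width: 0.4
finger_force: 0.0
```

Request:
step_arm(plan=[{"dp": [0, 0, 0], "yaw": 0}, {"dp": [0, 0, 0], "yaw": 0}, {"dp": [0, 0, 0], "yaw": 0}, {"dp": [0, 0, 0], "yaw": 0}, {"dp": [0, 0, -5], "yaw": 0}, {"dp": [0, 0, -10], "yaw": 0}, {"dp": [0, 0, -10], "yaw": 0}], fingers=0, newtons=40)

```text
time: 24.85
ee_pos: [0.6499, -0.2534, 0.0484]
tool_rot: [[0.965, 0.262, 0.001], [0.262, -0.965, -0.001], [0.001, 0.001, -1.0]]
force: [-0.0, 0.7, -0.5]
width: 0.126
finger_force: 40.0
```

```bash
python3 -c "
from h import *
go((600,-253,47,-87.8),(596,60,47,-87.8),(592,151,40,-87.8))"
```

```text
t 24.9 tcp [ 649.9 -253.4   48.4] tooly -74.8 w 0.126 ff 40.0 F [-0.   0.7 -0.5] q [-27.  32.  82.  -0.  65.  48.]
(600, -253, 47, -87.8) -> dp [-48.0, -13.0, 1.0] yaw 0.226
(596, 60, 47, -87.8) -> dp [30.0, -317.0, 1.0] yaw 0.226
(592, 151, 40, -87.8) -> dp [50.0, -405.0, 8.0] yaw 0.226
```

Request:
step_arm(plan=[{"dp": [-20, -5, 0], "yaw": 0.1}, {"dp": [-48, -13, 0], "yaw": 0.226}, {"dp": [-48, -13, 0], "yaw": 0.226}, {"dp": [-40, -43, 0], "yaw": 0.226}, {"dp": [-32, -75, 0], "yaw": 0.226}, {"dp": [-23, -110, 0], "yaw": 0.226}, {"dp": [-14, -145, 0], "yaw": 0.226}, {"dp": [-5, -180, 0], "yaw": 0.226}, {"dp": [4, -215, 0], "yaw": 0.226}, {"dp": [13, -250, 0], "yaw": 0.226}, {"dp": [22, -285, 0], "yaw": 0.226}, {"dp": [30, -317, 2], "yaw": 0.226}, {"dp": [30, -317, 6], "yaw": 0.226}, {"dp": [30, -317, 7], "yaw": 0.226}])

```text
time: 26.25
ee_pos: [0.5956, 0.0613, 0.0401]
tool_rot: [[0.999, 0.042, -0.0], [0.042, -0.999, -0.0], [-0.0, 0.0, -1.0]]
force: [0.4, 0.6, -0.9]
width: 0.124
finger_force: 40.0
```

```bash
python3 -c "
from h import *
go((592,151,40,-87.8),(592,151,37,-87.8))"
```

```text
t 26.2 tcp [595.6  61.3  40.1] tooly -87.6 w 0.124 ff 40.0 F [ 0.4  0.6 -0.9] q [-1. 25. 97. -0. 58. 87.]
(592, 151, 40, -87.8) -> dp [0.0, -90.0, 0.0] yaw 0.003
(592, 151, 37, -87.8) -> dp [0.0, -90.0, 3.0] yaw 0.003
```

Request:
step_arm(plan=[{"dp": [0, -20, 0], "yaw": 0.003}, {"dp": [0, -40, 0], "yaw": 0.003}, {"dp": [0, -55, 0], "yaw": 0.003}, {"dp": [0, -65, 0], "yaw": 0.003}, {"dp": [0, -75, 0], "yaw": 0.003}, {"dp": [0, -85, 0], "yaw": 0.003}, {"dp": [0, -90, 0], "yaw": 0.003}, {"dp": [0, -90, 1], "yaw": 0.003}, {"dp": [0, -90, 3], "yaw": 0.003}, {"dp": [0, -90, 3], "yaw": 0.003}])

```text
time: 27.25
ee_pos: [0.592, 0.1509, 0.0389]
tool_rot: [[0.999, 0.035, 0.001], [0.035, -0.999, 0.001], [0.001, -0.001, -1.0]]
force: [-3.0, 0.5, 6.6]
width: 0.125
finger_force: 40.0
```

Request:
step_arm(plan=[{"dp": [0, 0, 0], "yaw": 0}, {"dp": [0, 0, 0], "yaw": 0}, {"dp": [0, 0, 0], "yaw": 0}, {"dp": [0, 0, -30], "yaw": 0}, {"dp": [0, 0, -70], "yaw": 0}, {"dp": [0, 0, -115], "yaw": 0}, {"dp": [0, 0, -115], "yaw": 0}], fingers=35)

```text
time: 27.95
ee_pos: [0.5963, 0.1511, 0.159]
tool_rot: [[0.999, 0.036, 0.013], [0.036, -0.999, 0.002], [0.013, -0.001, -1.0]]
force: [0.3, -0.3, 0.4]
width: 0.352
finger_force: 0.0
```

```bash
python3 -c "
from h import *
c,P=tabs()
c,P=deckz();packers(c,P)
go((509,-252,150,-110))"
```

```text
tab wrist 2860 [603.2 191.5] [93.2 85.5] 26.9
deck front top z (sag 48.8): [65.1 64.3]
packer tab [ 415.7 -248.7] Hmean [ 415.4 -246.7   66.5] size [41. 88.] dir 106.6
packer tab [ 508.2 -253.4] Hmean [ 509.7 -250.9   66.6] size [86. 40.] dir 69.1
t 28.1 tcp [592.4 150.6 153.4] tooly -88.0 w 0.357 ff 0.0 F [-0.3 -0.2 -0.3] q [ 8. 21. 87. -0. 73. 96.]
(509, -252, 150, -110) -> dp [-98.0, 399.0, 3.0] yaw 0.385
```

Request:
step_arm(plan=[{"dp": [-98, 399, 0], "yaw": 0.385}, {"dp": [-98, 399, 0], "yaw": 0.385}, {"dp": [-98, 399, 0], "yaw": 0.385}, {"dp": [-98, 399, 0], "yaw": 0.385}, {"dp": [-98, 399, 0], "yaw": 0.385}, {"dp": [-98, 399, 0], "yaw": 0.385}, {"dp": [-98, 399, 0], "yaw": 0.385}, {"dp": [-98, 399, 0], "yaw": 0.385}, {"dp": [-98, 399, 0], "yaw": 0.385}, {"dp": [-98, 399, 0], "yaw": 0.385}, {"dp": [-98, 399, 0], "yaw": 0.385}, {"dp": [-98, 399, 0], "yaw": 0.385}], fingers=40)

```text
time: 29.25
ee_pos: [0.5081, -0.2496, 0.1518]
tool_rot: [[0.94, -0.34, -0.001], [-0.34, -0.94, 0.002], [-0.002, -0.001, -1.0]]
force: [0.0, -0.1, 0.0]
width: 0.397
finger_force: 0.0
```

```bash
python3 -c "
from h import *
tabs();go((509.5,-252,37,-110.5))"
```

```text
tab wrist 461 [ 481.  -247.2] [16.5 94.3] 80.0
t 29.3 tcp [ 508.3 -249.6  152. ] tooly -109.9 w 0.398 ff 0.0 F [-0.6  0.2 -0. ] q [-33.  17.  92.   0.  71.  77.]
(509.5, -252, 37, -110.5) -> dp [2.0, 2.0, 115.0] yaw 0.011
```

```bash
sed -i 's/<75)/<45)/' h.py; python3 -c "
from h import *
tabs()"
```

```text
tab wrist 460 [ 510.7 -252.4] [11.5 33.5] 70.1
```

Request:
step_arm(plan=[{"dp": [3, 2, 45], "yaw": 0}, {"dp": [3, 2, 90], "yaw": 0}, {"dp": [3, 2, 108], "yaw": 0}, {"dp": [3, 2, 115], "yaw": 0}, {"dp": [3, 2, 115], "yaw": 0}])

```text
time: 29.85
ee_pos: [0.5104, -0.2535, 0.037]
tool_rot: [[0.94, -0.341, -0.001], [-0.341, -0.94, 0.001], [-0.001, -0.0, -1.0]]
force: [-0.0, -0.4, -0.1]
width: 0.402
finger_force: 0.0
```

Request:
step_arm(plan=[{"dp": [0, 0, 0], "yaw": 0}, {"dp": [0, 0, 0], "yaw": 0}, {"dp": [0, 0, 0], "yaw": 0}, {"dp": [0, 0, 0], "yaw": 0}, {"dp": [0, 0, -5], "yaw": 0}, {"dp": [0, 0, -10], "yaw": 0}, {"dp": [0, 0, -10], "yaw": 0}], fingers=0)

```text
time: 30.55
ee_pos: [0.5108, -0.2549, 0.0483]
tool_rot: [[0.94, -0.342, 0.001], [-0.342, -0.94, -0.001], [0.001, 0.0, -1.0]]
force: [1.2, 0.7, -1.0]
width: 0.12
finger_force: 40.0
```

```bash
python3 -c "
from h import *
go((487,-235,47,-87.8),(482,60,40,-87.8),(479,147,40,-87.8))"
```

```text
t 30.6 tcp [ 510.8 -254.9   48.3] tooly -110.0 w 0.120 ff 40.0 F [ 1.2  0.7 -1. ] q [-34.  23. 100.  -0.  57.  77.]
(487, -235, 47, -87.8) -> dp [-29.0, -11.0, 1.0] yaw -0.388
(482, 60, 40, -87.8) -> dp [-135.0, -286.0, 8.0] yaw -0.388
(479, 147, 40, -87.8) -> dp [-167.0, -367.0, 8.0] yaw -0.388
```

Request:
step_arm(plan=[{"dp": [-15, -5, 0], "yaw": -0.14}, {"dp": [-29, -11, 0], "yaw": -0.28}, {"dp": [-29, -11, 0], "yaw": -0.388}, {"dp": [-29, -11, 0], "yaw": -0.388}, {"dp": [-42, -45, 0], "yaw": -0.388}, {"dp": [-55, -80, 0], "yaw": -0.388}, {"dp": [-68, -114, 0], "yaw": -0.388}, {"dp": [-81, -148, 0], "yaw": -0.388}, {"dp": [-94, -182, 0], "yaw": -0.388}, {"dp": [-107, -216, 0], "yaw": -0.388}, {"dp": [-120, -250, 0], "yaw": -0.388}, {"dp": [-135, -286, 2], "yaw": -0.388}, {"dp": [-135, -286, 6], "yaw": -0.388}, {"dp": [-135, -286, 8], "yaw": -0.388}])

```text
time: 31.95
ee_pos: [0.4815, 0.061, 0.0392]
tool_rot: [[0.999, 0.04, 0.0], [0.04, -0.999, -0.0], [0.0, 0.0, -1.0]]
force: [-0.1, -0.3, -0.9]
width: 0.126
finger_force: 40.0
```

```bash
python3 -c "
from h import *
go((479,147,40,-87.8))"
```

```text
t 31.9 tcp [481.5  61.   39.2] tooly -87.7 w 0.126 ff 40.0 F [-0.1 -0.3 -0.9] q [ -1.  17. 111.  -0.  52.  87.]
(479, 147, 40, -87.8) -> dp [1.0, -86.0, -1.0] yaw 0.001
```

Request:
step_arm(plan=[{"dp": [0, -20, 0], "yaw": 0}, {"dp": [0, -40, 0], "yaw": 0}, {"dp": [1, -55, 0], "yaw": 0}, {"dp": [1, -65, 0], "yaw": 0}, {"dp": [1, -75, 0], "yaw": 0}, {"dp": [1, -82, 0], "yaw": 0}, {"dp": [1, -86, 0], "yaw": 0}, {"dp": [1, -86, 1], "yaw": 0}, {"dp": [1, -86, 2], "yaw": 0}, {"dp": [1, -86, 2], "yaw": 0}])

```text
time: 32.95
ee_pos: [0.4792, 0.1465, 0.0385]
tool_rot: [[0.999, 0.038, 0.001], [0.038, -0.999, 0.001], [0.001, -0.001, -1.0]]
force: [-1.9, 1.0, 6.7]
width: 0.123
finger_force: 40.0
```

Request:
step_arm(plan=[{"dp": [0, 0, 0], "yaw": 0}, {"dp": [0, 0, 0], "yaw": 0}, {"dp": [0, 0, 0], "yaw": 0}, {"dp": [0, 0, -30], "yaw": 0}, {"dp": [0, 0, -70], "yaw": 0}, {"dp": [0, 0, -115], "yaw": 0}, {"dp": [0, 0, -115], "yaw": 0}], fingers=35)

```text
time: 33.65
ee_pos: [0.4834, 0.147, 0.1581]
tool_rot: [[0.999, 0.039, 0.012], [0.039, -0.999, 0.002], [0.012, -0.001, -1.0]]
force: [0.0, -1.1, 0.7]
width: 0.349
finger_force: 0.0
```

```bash
python3 -c "
from h import *
c,P=deckz();packers(c,P)
go((415,-248.5,150,-73))"
```

```text
deck front top z (sag 48.8): [65. 64.]
packer tab [ 415.8 -248.5] Hmean [ 415.1 -246.9   67. ] size [40. 89.] dir 107.0
t 33.7 tcp [481.3 146.7 155.3] tooly -87.8 w 0.350 ff 0.0 F [-0.2  0.3  0.1] q [  9.  11. 100.  -0.  68.  97.]
(415, -248.5, 150, -73) -> dp [-82.0, 392.0, 4.0] yaw -0.258
```

Request:
step_arm(plan=[{"dp": [-82, 392, 0], "yaw": -0.258}, {"dp": [-82, 392, 0], "yaw": -0.258}, {"dp": [-82, 392, 0], "yaw": -0.258}, {"dp": [-82, 392, 0], "yaw": -0.258}, {"dp": [-82, 392, 0], "yaw": -0.258}, {"dp": [-82, 392, 0], "yaw": -0.258}, {"dp": [-82, 392, 0], "yaw": -0.258}, {"dp": [-82, 392, 0], "yaw": -0.258}, {"dp": [-82, 392, 0], "yaw": -0.258}, {"dp": [-82, 392, 0], "yaw": -0.258}, {"dp": [-82, 392, 0], "yaw": -0.258}, {"dp": [-82, 392, 0], "yaw": -0.258}], fingers=40)

```text
time: 34.9
ee_pos: [0.4121, -0.2465, 0.1519]
tool_rot: [[0.956, 0.294, -0.001], [0.294, -0.956, 0.002], [-0.0, -0.002, -1.0]]
force: [-0.2, 0.1, -0.2]
width: 0.401
finger_force: 0.0
```

```bash
python3 -c "
from h import *
tabs();go((416,-248.5,37,-73))"
```

```text
tab wrist 424 [ 416.3 -248. ] [33.4 10.6] 17.3
t 35.0 tcp [ 412.3 -246.6  152.2] tooly -72.9 w 0.401 ff 0.0 F [-0.3 -0.4 -0.9] q [-39.  10. 102.   0.  68.  34.]
(416, -248.5, 37, -73) -> dp [3.0, 3.0, 115.0] yaw 0.002
```

Request:
step_arm(plan=[{"dp": [3, 3, 45], "yaw": 0}, {"dp": [3, 3, 90], "yaw": 0}, {"dp": [3, 3, 108], "yaw": 0}, {"dp": [3, 3, 115], "yaw": 0}, {"dp": [3, 3, 115], "yaw": 0}])

```text
time: 35.45
ee_pos: [0.416, -0.2493, 0.0371]
tool_rot: [[0.956, 0.294, -0.001], [0.294, -0.956, 0.001], [-0.001, -0.001, -1.0]]
force: [0.3, 0.7, 0.7]
width: 0.401
finger_force: 0.0
```

Request:
step_arm(plan=[{"dp": [0, 0, 0], "yaw": 0}, {"dp": [0, 0, 0], "yaw": 0}, {"dp": [0, 0, 0], "yaw": 0}, {"dp": [0, 0, 0], "yaw": 0}, {"dp": [0, 0, -15], "yaw": 0}, {"dp": [0, 0, -33], "yaw": 0}, {"dp": [0, 0, -33], "yaw": 0}], fingers=0)

```text
time: 36.15
ee_pos: [0.4175, -0.2518, 0.0724]
tool_rot: [[0.956, 0.292, 0.004], [0.292, -0.956, -0.003], [0.003, 0.004, -1.0]]
force: [-0.0, -0.5, -1.8]
width: 0.122
finger_force: 40.0
```

```bash
python3 -c "
from h import *
go((438,-235,70,-87.8),(432,60,70,-87.8),(432,60,39.5,-87.8),(428,145,40,-87.8))"
```

```text
t 36.1 tcp [ 417.5 -251.8   72.4] tooly -73.0 w 0.122 ff 40.0 F [-0.  -0.5 -1.8] q [-39.  15. 108.  -0.  56.  34.]
(438, -235, 70, -87.8) -> dp [25.0, -10.0, 2.0] yaw 0.258
(432, 60, 70, -87.8) -> dp [105.0, -294.0, 1.0] yaw 0.258
(432, 60, 39.5, -87.8) -> dp [105.0, -294.0, 32.0] yaw 0.258
(428, 145, 40, -87.8) -> dp [126.0, -377.0, 31.0] yaw 0.258
```

Request:
step_arm(plan=[{"dp": [12, -5, 0], "yaw": 0.13}, {"dp": [25, -10, 0], "yaw": 0.258}, {"dp": [35, -44, 0], "yaw": 0.258}, {"dp": [44, -78, 0], "yaw": 0.258}, {"dp": [54, -112, 0], "yaw": 0.258}, {"dp": [63, -146, 0], "yaw": 0.258}, {"dp": [73, -180, 0], "yaw": 0.258}, {"dp": [82, -214, 0], "yaw": 0.258}, {"dp": [92, -248, 0], "yaw": 0.258}, {"dp": [105, -294, 0], "yaw": 0.258}, {"dp": [105, -294, 10], "yaw": 0.258}, {"dp": [105, -294, 22], "yaw": 0.258}, {"dp": [105, -294, 32], "yaw": 0.258}, {"dp": [105, -294, 32], "yaw": 0.258}])

```text
time: 37.55
ee_pos: [0.4303, 0.0608, 0.0376]
tool_rot: [[0.999, 0.038, -0.001], [0.038, -0.999, -0.0], [-0.001, 0.0, -1.0]]
force: [0.4, 0.2, -1.7]
width: 0.129
finger_force: 40.0
```

```bash
python3 -c "
from h import *
go((428,145,40,-87.8))"
```

```text
t 37.5 tcp [430.3  60.8  37.6] tooly -87.8 w 0.129 ff 40.0 F [ 0.4  0.2 -1.7] q [ -1.  14. 117.  -0.  49.  87.]
(428, 145, 40, -87.8) -> dp [1.0, -84.0, -2.0] yaw -0.000
```

Request:
step_arm(plan=[{"dp": [0, -20, -2], "yaw": 0}, {"dp": [0, -40, -2], "yaw": 0}, {"dp": [1, -55, -2], "yaw": 0}, {"dp": [1, -65, -2], "yaw": 0}, {"dp": [1, -75, -2], "yaw": 0}, {"dp": [1, -81, -2], "yaw": 0}, {"dp": [1, -84, -2], "yaw": 0}, {"dp": [1, -84, -1], "yaw": 0}, {"dp": [1, -84, 0], "yaw": 0}, {"dp": [1, -84, 0], "yaw": 0}])

```text
time: 38.55
ee_pos: [0.428, 0.1451, 0.0383]
tool_rot: [[0.999, 0.038, -0.0], [0.038, -0.999, -0.0], [-0.0, 0.0, -1.0]]
force: [0.5, 0.5, -1.4]
width: 0.124
finger_force: 40.0
```

Request:
step_arm(plan=[{"dp": [0, 0, 0], "yaw": 0}, {"dp": [0, 0, 0], "yaw": 0}, {"dp": [0, 0, 0], "yaw": 0}, {"dp": [0, 0, -30], "yaw": 0}, {"dp": [0, 0, -70], "yaw": 0}, {"dp": [0, 0, -115], "yaw": 0}, {"dp": [0, 0, -115], "yaw": 0}], fingers=35)

```text
time: 39.25
ee_pos: [0.4326, 0.1462, 0.1591]
tool_rot: [[0.999, 0.039, 0.013], [0.039, -0.999, 0.002], [0.013, -0.002, -1.0]]
force: [-0.1, 0.6, -0.2]
width: 0.353
finger_force: 0.0
```

```bash
python3 -c "
from h import *
go((546,-20,185,2.2))"
```

```text
t 39.2 tcp [432.6 146.2 159.1] tooly -87.8 w 0.353 ff 0.0 F [-0.1  0.6 -0.2] q [ 10.   7. 105.   0.  67.  98.]
(546, -20, 185, 2.2) -> dp [107.0, 170.0, -25.0] yaw -1.570
```

Move back over the bar handle, turning, and look at everything.

Request:
step_arm(plan=[{"dp": [107, 170, -40], "yaw": -1.57}, {"dp": [107, 170, -40], "yaw": -1.57}, {"dp": [107, 170, -40], "yaw": -1.57}, {"dp": [107, 170, -40], "yaw": -1.57}, {"dp": [107, 170, -40], "yaw": -1.57}, {"dp": [107, 170, -40], "yaw": -1.57}, {"dp": [107, 170, -40], "yaw": -1.57}, {"dp": [107, 170, -40], "yaw": -1.57}, {"dp": [107, 170, -40], "yaw": -1.57}, {"dp": [107, 170, -40], "yaw": -1.57}, {"dp": [107, 170, -40], "yaw": -1.57}, {"dp": [107, 170, -40], "yaw": -1.57}, {"dp": [107, 170, -40], "yaw": -1.57}], fingers=60)

```text
time: 40.55
ee_pos: [0.5414, -0.0203, 0.1929]
tool_rot: [[-0.036, 0.999, -0.001], [0.999, 0.036, 0.0], [0.0, -0.001, -1.0]]
force: [-0.2, 0.4, 0.4]
width: 0.599
finger_force: 0.0
```

```bash
python3 -c "
from h import *
c,P=deckz()
c=cam('wrist');cv2.imwrite('pics/w8.png',c['frame']);P=cloud(c,c['z_map']>0)*1000
for x in (430,480,594):
    Q=P[(abs(P[:,0]-x)<24)&(abs(P[:,1]-148)<20)&(P[:,2]>60)&(P[:,2]<75)]
    if len(Q)>10: r=cv2.minAreaRect(Q[:,:2].astype(np.float32));print(x,np.round(r[0],1),np.round(r[1],1),round(r[2],1),Q[:,2].mean())
H=P[(abs(P[:,0]-546)<30)&(P[:,1]>-130)&(P[:,1]<100)&(P[:,2]>40)&(P[:,2]<75)]
for y in range(-110,110,20):
    q=H[abs(H[:,1]-y)<6]
    if len(q)>5: print(y,np.percentile(q[:,0],[2,98]).round(),np.median(q[:,2]).round())
go((546,0,40,2.2))"
```

```text
deck front top z (sag 48.8): [65.1 64.2]
430 [428.5 143.8] [34.3 12.3] 2.0 67.72591520158512
480 [478.  145.8] [34.  12.9] 2.5 67.76223037219762
594 [590.7 149.9] [33.8 12.3] 2.2 67.79806564703817
-90 [539. 562.] 61.0
-70 [538. 561.] 61.0
-50 [537. 560.] 60.0
-30 [537. 559.] 60.0
-10 [536. 558.] 60.0
10 [534. 557.] 60.0
30 [534. 556.] 59.0
50 [534. 555.] 48.0
70 [533. 554.] 48.0
90 [532. 553.] 48.0
t 40.6 tcp [541.5 -20.3 193.1] tooly 2.1 w 0.601 ff 0.0 F [0.6 0.  0.4] q [-10.  13.  91.   0.  75. -12.]
(546, 0, 40, 2.2) -> dp [20.0, 5.0, 153.0] yaw -0.002
```

View pics/w8.png

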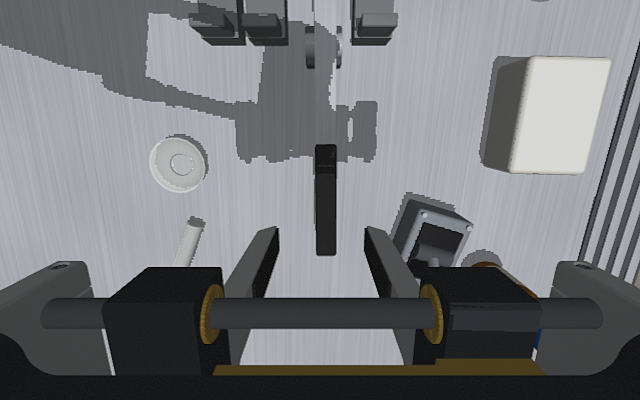

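Request:
step_arm(plan=[{"dp": [20, 5, 45], "yaw": 0}, {"dp": [20, 5, 90], "yaw": 0}, {"dp": [20, 5, 130], "yaw": 0}, {"dp": [20, 5, 146], "yaw": 0}, {"dp": [20, 5, 150], "yaw": 0}, {"dp": [20, 5, 150], "yaw": 0}])

```text
time: 41.25
ee_pos: [0.546, -0.0002, 0.0432]
tool_rot: [[-0.037, 0.999, -0.001], [0.999, 0.037, 0.0], [0.0, -0.001, -1.0]]
force: [0.8, 0.5, 0.5]
width: 0.599
finger_force: 0.0
```

Request:
step_arm(plan=[{"dp": [0, 0, 0], "yaw": 0}, {"dp": [0, 0, 0], "yaw": 0}, {"dp": [0, 0, 0], "yaw": 0}, {"dp": [0, 0, 0], "yaw": 0}, {"dp": [0, 0, 0], "yaw": 0}, {"dp": [0, 0, -6], "yaw": 0}, {"dp": [1, 0, -12], "yaw": 0}, {"dp": [1, 0, -18], "yaw": 0}, {"dp": [2, 0, -24], "yaw": 0}, {"dp": [3, 0, -30], "yaw": 0}, {"dp": [4, 0, -36], "yaw": 0}, {"dp": [6, 0, -42], "yaw": 0}, {"dp": [7, 0, -48], "yaw": 0}, {"dp": [9, 0, -54], "yaw": 0}, {"dp": [11, 0, -60], "yaw": 0}, {"dp": [11, 0, -60], "yaw": 0}], fingers=0, newtons=8)

```text
time: 42.85
ee_pos: [0.546, 0.011, 0.1045]
tool_rot: [[-0.039, 0.999, 0.001], [0.999, 0.039, -0.0], [-0.0, 0.001, -1.0]]
force: [-1.1, 0.1, -6.4]
width: 0.255
finger_force: 8.0
```

```bash
python3 -c "
from h import *
c,P=deckz()
bary(541,60,200,20)
go()"
```

```text
deck front top z (sag 48.8): [56.3 56.2]
[[60, 84, 545], [70, 79, 544], [80, 75, 544], [90, 70, 543], [100, 66, 543], [110, 62, 543], [120, 57, 543], [130, 53, 542], [140, 49, 542], [150, 44, 541], [160, 40, 541], [170, 35, 540], [180, 33, 541]]
t 43.0 tcp [545.7  10.6 103.8] tooly 2.2 w 0.250 ff 8.0 F [ 0.2 -0.6 -5.8] q [-6. 18. 99. -0. 63. -8.]
```

Request:
step_arm(plan=[{"dp": [0, 0, 0], "yaw": 0}, {"dp": [0, 0, 0], "yaw": 0}, {"dp": [0, 0, -1], "yaw": 0}, {"dp": [-8, 0, -5], "yaw": 0}, {"dp": [-16, 0, -9], "yaw": 0}, {"dp": [-28, 0, -14], "yaw": 0}, {"dp": [-44, 0, -21], "yaw": 0}, {"dp": [-60, 0, -28], "yaw": 0}, {"dp": [-70, 0, -35], "yaw": 0}, {"dp": [-70, 0, -75], "yaw": 0}, {"dp": [-70, 0, -115], "yaw": 0}, {"dp": [-70, 0, -146], "yaw": 0}, {"dp": [-70, 0, -146], "yaw": 0}], newtons=60)

```text
time: 44.25
ee_pos: [0.5514, -0.0608, 0.255]
tool_rot: [[-0.037, 0.999, 0.012], [0.999, 0.037, -0.003], [-0.003, 0.012, -1.0]]
force: [2.0, -0.7, -9.1]
width: 0.25
finger_force: 60.0
```

```bash
python3 -c "
from h import *
c,P=deckz()
bary(543,10,200,20)
F=P[(abs(P[:,0]-539)<26)&(abs(P[:,1]-137)<26)&(P[:,2]>10)&(P[:,2]<45)];print('block',len(F),cv2.minAreaRect(F[:,:2].astype(np.float32)) if len(F) else 0)
go((440,-405,250,-90))"
```

```text
deck front top z (sag 48.8): [56.4 56.5]
[[10, 221, 548], [20, 216, 547], [30, 212, 547], [40, 207, 547], [50, 203, 547], [60, 198, 546], [70, 194, 546], [80, 189, 545], [90, 185, 545], [100, 180, 545], [110, 178, 544], [120, 24, 524], [130, 34, 524], [140, 35, 524], [150, 24, 524]]
block 135 ((536.5291748046875, 136.4288787841797), (40.891544342041016, 38.07434844970703), 89.15508270263672)
t 44.4 tcp [547.8 -59.7 249.2] tooly 2.1 w 0.248 ff 60.0 F [-1.1 -0.2 -9.1] q [-13.  12.  85.  -0.  83. -16.]
(440, -405, 250, -90) -> dp [-341.0, -121.0, -1.0] yaw 1.608
```

Request:
step_arm(plan=[{"dp": [-24, -7, 0], "yaw": 0.1}, {"dp": [-48, -14, 0], "yaw": 0.2}, {"dp": [-72, -21, 0], "yaw": 0.3}, {"dp": [-96, -28, 0], "yaw": 0.4}, {"dp": [-120, -35, 0], "yaw": 0.5}, {"dp": [-144, -42, 0], "yaw": 0.6}, {"dp": [-168, -49, 0], "yaw": 0.7}, {"dp": [-192, -56, 0], "yaw": 0.8}, {"dp": [-216, -63, 0], "yaw": 0.9}, {"dp": [-240, -70, 0], "yaw": 1.0}, {"dp": [-264, -77, 0], "yaw": 1.1}, {"dp": [-288, -84, 0], "yaw": 1.2}, {"dp": [-312, -91, 0], "yaw": 1.3}, {"dp": [-336, -98, 0], "yaw": 1.4}, {"dp": [-357, -104, 0], "yaw": 1.5}, {"dp": [-357, -104, 0], "yaw": 1.6}, {"dp": [-357, -104, 0], "yaw": 1.6}, {"dp": [-357, -104, 0], "yaw": 1.6}])

```text
time: 46.15
ee_pos: [0.4568, -0.4185, 0.2468]
tool_rot: [[1.0, 0.011, -0.003], [0.011, -1.0, 0.005], [-0.003, -0.005, -1.0]]
force: [0.2, 0.4, -8.2]
width: 0.248
finger_force: 60.0
```

```bash
python3 -c "
from h import *
go((457,-420,107,-89.5))
c=cam('wrist');P=cloud(c,c['z_map']>0)*1000
for x in range(520,640,15):
    q=P[(abs(P[:,0]-x)<5)&(abs(P[:,1]+420)<25)&(P[:,2]>100)]
    if len(q)>5: print(x,np.median(q[:,2]).round(),((q[:,1].min()+q[:,1].max())/2).round())
"
```

```text
t 46.1 tcp [ 456.8 -418.5  246.8] tooly -89.4 w 0.248 ff 60.0 F [ 0.2  0.4 -8.2] q [-49.  19.  76.   0.  85.  40.]
(457, -420, 107, -89.5) -> dp [1.0, 2.0, 140.0] yaw 0.002
520 220.0 -418.0
535 213.0 -418.0
550 206.0 -418.0
565 199.0 -418.0
580 192.0 -418.0
595 186.0 -417.0
610 179.0 -417.0
625 173.0 -417.0
```

Request:
step_arm(plan=[{"dp": [0, 2, 45], "yaw": 0}, {"dp": [0, 2, 90], "yaw": 0}, {"dp": [0, 2, 125], "yaw": 0}, {"dp": [0, 2, 138], "yaw": 0}, {"dp": [0, 2, 138], "yaw": 0}])

```text
time: 46.7
ee_pos: [0.4569, -0.4201, 0.1092]
tool_rot: [[1.0, 0.01, -0.003], [0.01, -1.0, 0.004], [-0.003, -0.004, -1.0]]
force: [-0.6, -0.3, -7.9]
width: 0.248
finger_force: 60.0
```

Request:
step_arm(plan=[{"dp": [0, 0, 0], "yaw": 0}, {"dp": [-1, 0, 4], "yaw": 0}, {"dp": [-4, 0, 12], "yaw": 0}, {"dp": [-7, 0, 20], "yaw": 0}, {"dp": [-10, 0, 30], "yaw": 0}, {"dp": [-12, 0, 40], "yaw": 0}, {"dp": [-14, 0, 50], "yaw": 0}, {"dp": [-16, 0, 60], "yaw": 0}, {"dp": [-18, 0, 70], "yaw": 0}, {"dp": [-19, 0, 80], "yaw": 0}, {"dp": [-20, 0, 90], "yaw": 0}, {"dp": [-20, 0, 96], "yaw": 0}, {"dp": [-20, 0, 98], "yaw": 0}, {"dp": [-20, 0, 98], "yaw": 0}], newtons=8)

```text
time: 48.1
ee_pos: [0.4386, -0.4219, 0.0151]
tool_rot: [[1.0, 0.009, 0.002], [0.009, -1.0, -0.0], [0.002, 0.0, -1.0]]
force: [-1.8, 2.6, 5.1]
width: 0.256
finger_force: 8.0
```

```bash
cat >> h.py <<'E'
def flat():
    c=cam('wrist');P=cloud(c,c['z_map']>0)*1000
    for x in range(330,680,20):
        q=P[(abs(P[:,0]-x)<6)&(abs(P[:,1]+420)<25)&(P[:,2]>7.5)&(P[:,2]<60)]
        if len(q)>5: print(x,np.median(q[:,2]).round(),np.percentile(q[:,1],[2,98]).round())
E
python3 -c "
from h import *
go();flat()"
```

```text
t 48.1 tcp [ 438.6 -421.9   15.1] tooly -89.5 w 0.256 ff 8.0 F [-1.8  2.6  5.1] q [-50.  28.  97.   0.  55.  39.]
350 29.0 [-435. -412.]
370 29.0 [-434. -412.]
410 29.0 [-434. -411.]
430 29.0 [-435. -411.]
450 30.0 [-444. -399.]
470 28.0 [-433. -411.]
490 17.0 [-433. -411.]
510 17.0 [-432. -411.]
530 17.0 [-432. -411.]
550 17.0 [-432. -411.]
570 17.0 [-432. -411.]
```

Request:
step_arm(plan=[{"dp": [0, 0, 0], "yaw": 0}, {"dp": [0, 0, 0], "yaw": 0}, {"dp": [0, 0, 0], "yaw": 0}, {"dp": [0, 0, -30], "yaw": 0}, {"dp": [0, 0, -75], "yaw": 0}, {"dp": [0, 0, -120], "yaw": 0}, {"dp": [0, 0, -170], "yaw": 0}, {"dp": [0, 0, -170], "yaw": 0}], fingers=58)

```text
time: 48.95
ee_pos: [0.4411, -0.426, 0.1914]
tool_rot: [[1.0, 0.009, 0.01], [0.009, -1.0, -0.012], [0.01, 0.012, -1.0]]
force: [0.2, 0.3, 0.8]
width: 0.58
finger_force: 0.0
```

```bash
python3 -c "
from h import *
flat();go((539,137.5,185,-87.8))"
```

```text
350 29.0 [-434. -412.]
370 29.0 [-434. -412.]
390 29.0 [-434. -412.]
410 28.0 [-435. -411.]
430 29.0 [-434. -411.]
450 29.0 [-434. -411.]
470 28.0 [-434. -411.]
490 17.0 [-433. -412.]
510 17.0 [-432. -412.]
530 17.0 [-432. -411.]
550 17.0 [-432. -411.]
570 17.0 [-432. -411.]
590 17.0 [-431. -411.]
610 17.0 [-431. -411.]
630 11.0 [-431. -411.]
650 11.0 [-432. -411.]
t 49.0 tcp [ 439.7 -424.3  187.7] tooly -89.5 w 0.580 ff 0.0 F [ 0.1 -0.2 -0.4] q [-51.  19.  84.   0.  76.  39.]
(539, 137.5, 185, -87.8) -> dp [104.0, -561.0, -1.0] yaw -0.030
```

Request:
step_arm(plan=[{"dp": [104, -561, 0], "yaw": -0.03}, {"dp": [104, -561, 0], "yaw": -0.03}, {"dp": [104, -561, 0], "yaw": -0.03}, {"dp": [104, -561, 0], "yaw": -0.03}, {"dp": [104, -561, 0], "yaw": -0.03}, {"dp": [104, -561, 0], "yaw": -0.03}, {"dp": [104, -561, 0], "yaw": -0.03}, {"dp": [104, -561, 0], "yaw": -0.03}, {"dp": [104, -561, 0], "yaw": -0.03}, {"dp": [104, -561, 0], "yaw": -0.03}, {"dp": [104, -561, 0], "yaw": -0.03}, {"dp": [104, -561, 0], "yaw": -0.03}, {"dp": [104, -561, 0], "yaw": -0.03}, {"dp": [104, -561, 0], "yaw": -0.03}, {"dp": [104, -561, 0], "yaw": -0.03}, {"dp": [104, -561, 0], "yaw": -0.03}])

```text
time: 50.6
ee_pos: [0.5366, 0.1385, 0.1832]
tool_rot: [[0.999, 0.037, -0.001], [0.037, -0.999, -0.0], [-0.001, 0.0, -1.0]]
force: [0.1, -0.2, 0.4]
width: 0.578
finger_force: 0.0
```

```bash
python3 -c "
from h import *
c=cam('wrist');cv2.imwrite('pics/w9.png',c['frame']);P=cloud(c,c['z_map']>0)*1000
F=P[(abs(P[:,0]-539)<30)&(abs(P[:,1]-137)<32)&(P[:,2]>8)&(P[:,2]<45)]
print('block',len(F),cv2.minAreaRect(F[:,:2].astype(np.float32)),F[:,2].max())
go((539,137.5,4,-87.8))"
```

```text
block 1169 ((538.4804077148438, 136.698486328125), (40.51844024658203, 39.39163589477539), 1.4163320064544678) 37.45296514334817
t 50.6 tcp [536.8 138.5 183.4] tooly -87.9 w 0.582 ff 0.0 F [ 0.3 -0.2 -0. ] q [ 7. 15. 91. -0. 74. 95.]
(539, 137.5, 4, -87.8) -> dp [2.0, 1.0, 179.0] yaw -0.002
```

View pics/w9.png

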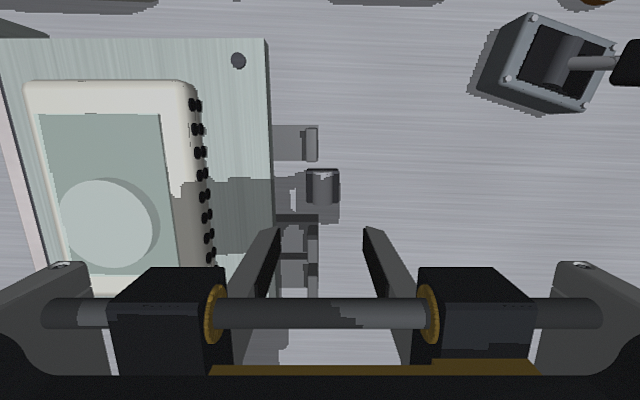

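Request:
step_arm(plan=[{"dp": [2, 2, 45], "yaw": 0}, {"dp": [2, 2, 90], "yaw": 0}, {"dp": [2, 2, 135], "yaw": 0}, {"dp": [2, 2, 165], "yaw": 0}, {"dp": [2, 2, 178], "yaw": 0}, {"dp": [2, 2, 179], "yaw": 0}])

```text
time: 51.25
ee_pos: [0.5373, 0.1368, 0.0025]
tool_rot: [[0.999, 0.037, -0.004], [0.037, -0.999, -0.001], [-0.004, 0.0, -1.0]]
force: [0.0, 0.4, -0.2]
width: 0.581
finger_force: 0.0
```

Request:
step_arm(plan=[{"dp": [0, 0, 0], "yaw": 0}, {"dp": [0, 0, 0], "yaw": 0}, {"dp": [0, 0, 0], "yaw": 0}, {"dp": [0, 0, 0], "yaw": 0}, {"dp": [0, 0, -15], "yaw": 0}, {"dp": [0, 0, -60], "yaw": 0}, {"dp": [0, 0, -110], "yaw": 0}, {"dp": [0, 0, -140], "yaw": 0}, {"dp": [0, 0, -140], "yaw": 0}], fingers=0, newtons=45)

```text
time: 52.15
ee_pos: [0.5419, 0.1386, 0.1488]
tool_rot: [[0.999, 0.039, 0.01], [0.039, -0.999, 0.002], [0.01, -0.001, -1.0]]
force: [1.2, 0.1, -4.3]
width: 0.422
finger_force: 45.0
```

```bash
python3 -c "
from h import *
deckz();go((500,-357,150,0))"
```

```text
deck front top z (sag 48.8): [56.3 56.4]
t 52.2 tcp [539.7 138.2 145.7] tooly -87.8 w 0.421 ff 45.0 F [-0.2  0.1 -5.5] q [ 7. 16. 94.  0. 69. 95.]
(500, -357, 150, 0) -> dp [-59.0, 493.0, -5.0] yaw -1.532
```

Request:
step_arm(plan=[{"dp": [-59, 493, -5], "yaw": -1.532}, {"dp": [-59, 493, -5], "yaw": -1.532}, {"dp": [-59, 493, -5], "yaw": -1.532}, {"dp": [-59, 493, -5], "yaw": -1.532}, {"dp": [-59, 493, -5], "yaw": -1.532}, {"dp": [-59, 493, -5], "yaw": -1.532}, {"dp": [-59, 493, -5], "yaw": -1.532}, {"dp": [-59, 493, -5], "yaw": -1.532}, {"dp": [-59, 493, -5], "yaw": -1.532}, {"dp": [-59, 493, -5], "yaw": -1.532}, {"dp": [-59, 493, -5], "yaw": -1.532}, {"dp": [-59, 493, -5], "yaw": -1.532}, {"dp": [-59, 493, -5], "yaw": -1.532}, {"dp": [-59, 493, -5], "yaw": -1.532}, {"dp": [-59, 493, -5], "yaw": -1.532}, {"dp": [-59, 493, -5], "yaw": -1.532}, {"dp": [-59, 493, -5], "yaw": -1.532}])

```text
time: 53.9
ee_pos: [0.4994, -0.3561, 0.1496]
tool_rot: [[-0.001, 1.0, 0.0], [1.0, 0.001, 0.0], [0.0, 0.0, -1.0]]
force: [-0.1, -0.4, -5.4]
width: 0.423
finger_force: 45.0
```

```bash
python3 -c "
from h import *
go((500,-357,8,0))"
```

```text
t 53.9 tcp [ 499.4 -356.1  149.6] tooly 0.1 w 0.423 ff 45.0 F [-0.1 -0.4 -5.4] q [-42.  21.  87.   0.  72. -42.]
(500, -357, 8, 0) -> dp [-1.0, 1.0, 142.0] yaw 0.001
```

Request:
step_arm(plan=[{"dp": [-1, 0, 45], "yaw": 0}, {"dp": [-1, 0, 90], "yaw": 0}, {"dp": [-1, 0, 125], "yaw": 0}, {"dp": [-1, 0, 135], "yaw": 0}, {"dp": [-1, 0, 140], "yaw": 0}, {"dp": [-1, 0, 142], "yaw": 0}, {"dp": [-1, 0, 142], "yaw": 0}])

```text
time: 54.6
ee_pos: [0.5003, -0.3586, 0.0099]
tool_rot: [[-0.0, 1.0, 0.003], [1.0, 0.0, -0.002], [-0.002, 0.003, -1.0]]
force: [-0.0, 0.4, -4.2]
width: 0.425
finger_force: 45.0
```

Request:
step_arm(plan=[{"dp": [0, 0, 0], "yaw": 0}, {"dp": [0, 0, 0], "yaw": 0}, {"dp": [0, 0, 0], "yaw": 0}, {"dp": [0, 0, -30], "yaw": 0}, {"dp": [0, 0, -75], "yaw": 0}, {"dp": [0, 0, -120], "yaw": 0}, {"dp": [0, 0, -170], "yaw": 0}, {"dp": [0, 0, -170], "yaw": 0}], fingers=60)

```text
time: 55.4
ee_pos: [0.503, -0.3614, 0.186]
tool_rot: [[0.0, 1.0, 0.012], [1.0, 0.0, -0.011], [-0.011, 0.012, -1.0]]
force: [0.7, -0.9, 0.7]
width: 0.606
finger_force: 0.0
```

```bash
python3 -c "
from h import *
c=cam('wrist');cv2.imwrite('pics/w10.png',c['frame']);P=cloud(c,c['z_map']>0)*1000
F=P[(abs(P[:,0]-500)<35)&(P[:,1]>-395)&(P[:,1]<-320)&(P[:,2]>12)&(P[:,2]<60)]
print('block',len(F),cv2.minAreaRect(F[:,:2].astype(np.float32)),F[:,2].max(),np.median(F[:,2]))
c,P=deckz();packers(c,P)
# isolator push-on start: pivot - 70 u
u=np.array([.255,.967]);p=np.array([677.7,-93.5])
I=P[(abs(P[:,0]-678)<60)&(abs(P[:,1]+93)<80)&(P[:,2]>85)&(P[:,2]<125)];print('handle',I.mean(0))
a=p-72*u;b=p-5*u
go((*a,185,None),(*a,88,None),(*b,88,None))"
```

```text
block 1192 ((501.4966125488281, -361.7265625), (39.62375259399414, 40.420989990234375), 0.8767411708831787) 41.39829171197662 33.892218650945686
deck front top z (sag 48.8): [56.4 56.4]
handle [ 669.40879108 -121.68135987  105.79169482]
t 55.5 tcp [ 499.9 -358.7  179.4] tooly 0.0 w 0.599 ff 0.0 F [-0.8 -0.1 -0.2] q [-42.  20.  84.   0.  76. -42.]
(np.float64(659.34), np.float64(-163.124), 185, None) -> dp [196.0, 159.0, -6.0] yaw 0.000
(np.float64(659.34), np.float64(-163.124), 88, None) -> dp [196.0, 159.0, 91.0] yaw 0.000
(np.float64(676.4250000000001), np.float64(-98.335), 88, None) -> dp [261.0, 176.0, 91.0] yaw 0.000
```

View pics/w10.png

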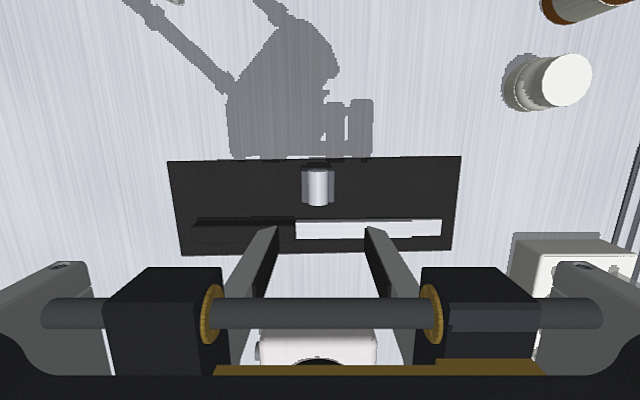

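Request:
step_arm(plan=[{"dp": [196, 159, -6], "yaw": 0}, {"dp": [196, 159, -6], "yaw": 0}, {"dp": [196, 159, -6], "yaw": 0}, {"dp": [196, 159, -6], "yaw": 0}, {"dp": [196, 159, -6], "yaw": 0}, {"dp": [196, 159, -6], "yaw": 0}, {"dp": [196, 159, -6], "yaw": 0}, {"dp": [196, 159, -6], "yaw": 0}, {"dp": [196, 159, 40], "yaw": 0}, {"dp": [196, 159, 80], "yaw": 0}, {"dp": [196, 159, 91], "yaw": 0}, {"dp": [196, 159, 91], "yaw": 0}], fingers=0)

```text
time: 56.7
ee_pos: [0.6559, -0.1629, 0.0845]
tool_rot: [[0.002, 1.0, -0.005], [1.0, -0.002, 0.001], [0.001, -0.005, -1.0]]
force: [0.5, -0.1, 0.2]
width: 0.007
finger_force: 0.0
```

```bash
python3 -c "
from h import *
go((676.4,-98.3,88,None))"
```

```text
t 56.7 tcp [ 655.9 -162.9   84.5] tooly -0.1 w 0.007 ff 0.0 F [ 0.5 -0.1  0.2] q [-20.  29.  83.  -0.  68. -20.]
(676.4, -98.3, 88, None) -> dp [65.0, 20.0, -4.0] yaw 0.000
```

Request:
step_arm(plan=[{"dp": [10, 3, 0], "yaw": 0}, {"dp": [20, 6, 0], "yaw": 0}, {"dp": [30, 9, -1], "yaw": 0}, {"dp": [40, 12, -2], "yaw": 0}, {"dp": [48, 15, -3], "yaw": 0}, {"dp": [56, 18, -4], "yaw": 0}, {"dp": [65, 20, -4], "yaw": 0}, {"dp": [65, 20, -4], "yaw": 0}, {"dp": [60, 19, -20], "yaw": 0}, {"dp": [60, 19, -65], "yaw": 0}, {"dp": [60, 19, -110], "yaw": 0}, {"dp": [60, 19, -150], "yaw": 0}, {"dp": [10, 19, -150], "yaw": 0}, {"dp": [-40, 0, -150], "yaw": 0}, {"dp": [-90, -50, -150], "yaw": 0}, {"dp": [-90, -50, -150], "yaw": 0}])

```text
time: 58.3
ee_pos: [0.6055, -0.2553, 0.236]
tool_rot: [[0.003, 1.0, -0.002], [1.0, -0.003, -0.001], [-0.001, -0.002, -1.0]]
force: [0.4, 0.2, -0.7]
width: 0.007
finger_force: 0.0
```

```bash
python3 -c "
from h import *
c,P=deckz();cv2.imwrite('pics/t11.png',c['frame'])
I=P[(abs(P[:,0]-678)<60)&(abs(P[:,1]+93)<80)&(P[:,2]>85)&(P[:,2]<125)];print('handle',I.mean(0))
go()"
```

```text
deck front top z (sag 48.8): [56.2 56.3]
handle [684.32962576 -63.78468226 106.38139042]
t 58.4 tcp [ 603.5 -257.1  236.3] tooly -0.3 w 0.006 ff 0.0 F [-2.3 -0.4  0.5] q [-29.  22.  72.  -0.  86. -29.]
```

View pics/t11.png

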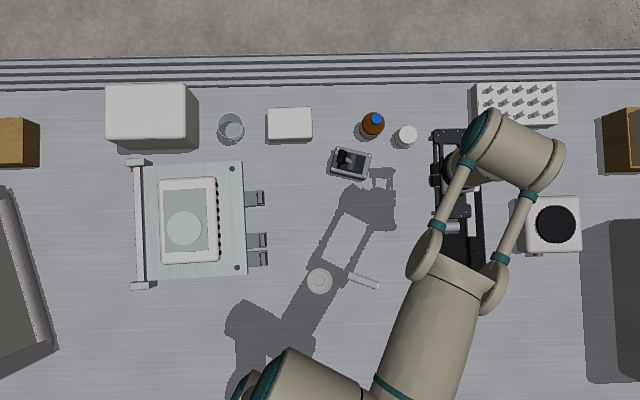

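The top picture shows the isolator back on at (350,160). The three packers sit under the deck edge at (255,198), (258,240) and (258,258), and the bystanders are in place. The block and bar were seen on the mat in the previous wrist picture.

```bash
python3 -c "
from bench import manip
print(manip.sign_off())"
```

```text
the job is handed in; nothing more can be done
None
```

I handed the job in at about 58 s. The last camera readings showed the deck level on all three packers, with their noses about 40 mm under the edge. The bar lay flat and the block stood upright on the mat, the isolator was back on, and the bystanders were undisturbed. No verdict came back after hand-in.

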